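Charge the recliner packs

TASK

Get the cinema seats' battery packs charging: lay every short (100 mm) pack, in the dock or on the table, flat in the blue-lined spares tray, and every long (130 mm) pack flat in a charging-dock bay of its own. Once all packs are in place, brace the plain end of the loose charge timer against the dark stop block and press its red start button fully in against it for about a second, then let it spring out and park the timer upright, lengthwise in the middle of the grey felt pad. Leave the vase, tumbler and books alone.

Things in the scene. Friction and masses are not known exactly. Their poses are not given: they have to be found in the camera images.
- long_0: LONG rechargeable recliner battery pack, 0.4 kg (+-20 %), lying flat: body 130 mm long (x) x 60 mm (y) x 38 mm high, black with orange end bands, with an orange grip fin centred on top, 60 mm long (x), 14 mm thick (y), from 38 to 66 mm above the underside. Either end may lead. Origin: centre of the underside. Belongs in the dock. Starts on the table. May be absent (None).
- long_1: LONG rechargeable recliner battery pack, 0.4 kg (+-20 %), lying flat: body 130 mm long (x) x 60 mm (y) x 38 mm high, black with orange end bands, with an orange grip fin centred on top, 60 mm long (x), 14 mm thick (y), from 38 to 66 mm above the underside. Either end may lead. Origin: centre of the underside. Belongs in the dock. Starts on the table. May be absent (None).
- long_2: LONG rechargeable recliner battery pack, 0.4 kg (+-20 %), lying flat: body 130 mm long (x) x 60 mm (y) x 38 mm high, black with orange end bands, with an orange grip fin centred on top, 60 mm long (x), 14 mm thick (y), from 38 to 66 mm above the underside. Either end may lead. Origin: centre of the underside. Belongs in the dock. Starts in a dock bay.
- short_0: SHORT rechargeable recliner battery pack, 0.4 kg (+-20 %), lying flat: body 100 mm long (x) x 60 mm (y) x 38 mm high, black with orange end bands, with an orange grip fin centred on top, 60 mm long (x), 14 mm thick (y), from 38 to 66 mm above the underside. Either end may lead. Origin: centre of the underside. Belongs in the spares tray. Starts in a dock bay.
- short_1: SHORT rechargeable recliner battery pack, 0.4 kg (+-20 %), lying flat: body 100 mm long (x) x 60 mm (y) x 38 mm high, black with orange end bands, with an orange grip fin centred on top, 60 mm long (x), 14 mm thick (y), from 38 to 66 mm above the underside. Either end may lead. Origin: centre of the underside. Belongs in the spares tray. Starts in a dock bay.
- short_2: SHORT rechargeable recliner battery pack, 0.4 kg (+-20 %), lying flat: body 100 mm long (x) x 60 mm (y) x 38 mm high, black with orange end bands, with an orange grip fin centred on top, 60 mm long (x), 14 mm thick (y), from 38 to 66 mm above the underside. Either end may lead. Origin: centre of the underside. Belongs in the spares tray. Starts on the table. May be absent (None).
- dock: Fixed grey charging dock, three open bays side by side at y = -74, 0 and 74 mm. Each bay is 142 mm long (x), 69 mm wide (y), its floor 6 mm and its wall tops 20 mm above the table; walls 5 to 6 mm thick. A rail with green lamps, 40 mm high, fills x = 77 to 122 mm on the far side. Origin: centre of the bay area, at table level.
- bay_0 (a point): Centre of the floor of dock bay 0 (y = -74 mm in the dock's frame); axes as the dock's. One pack per bay, its x along the bay's x either way round.
- bay_1 (a point): Centre of the floor of dock bay 1 (y = 0 mm in the dock's frame); axes as the dock's. One pack per bay, its x along the bay's x either way round.
- bay_2 (a point): Centre of the floor of dock bay 2 (y = 74 mm in the dock's frame); axes as the dock's. One pack per bay, its x along the bay's x either way round.
- tray: Fixed oak tray with a blue lining, the spares tray: 136 mm (x) by 216 mm (y) outside, walls 5 mm thick and 22 mm high, floor 5 mm above the table. It takes three short packs side by side, their length along the tray's x. Origin: centre of its underside.
- slot_0 (a point): Place 0 for a short pack on the tray's floor, y = -68 mm in the tray's frame, on its middle line; axes as the tray's.
- slot_1 (a point): Place 1 for a short pack on the tray's floor, y = 0 mm in the tray's frame, on its middle line; axes as the tray's.
- slot_2 (a point): Place 2 for a short pack on the tray's floor, y = 68 mm in the tray's frame, on its middle line; axes as the tray's.
- stop: Fixed dark wooden stop block on the table, 30 mm thick (x), 120 mm wide (y), 45 mm high. The rubber-faced side to brace against is its -x face, 15 mm before its origin. Origin: centre of its underside.
- timer: Loose white charge timer, a box 110 mm long (x), 60 mm wide (y), 50 mm high, 0.25 kg (varies by 20 %); display on top. Its red start button sticks out of its -x end, its +x end is plain. It slides at 1 to 4 N: the button goes fully in only with the +x end braced. Origin: centre of its underside, midway along the white box.
- start_button (a joint): Travel of the start button into the timer, m: 0 is out, 0.006 is fully pressed. A spring returns it; 2 N starts it, 8 N takes it fully in.
- button_face (a point): Centre of the outer face of the red start button (34 mm wide, 26 mm high), 27 mm above the timer's underside and 67 mm from its origin towards -x, when out. The press goes along the timer's +x.
- pad: Fixed grey felt pad with yellow side lines, 150 mm (x) by 100 mm (y), 3 mm thick: the timer's parking place. Origin: centre of its underside.
- vase: Bystander: loose brass vase, 165 mm high, largest diameter 86 mm. Origin: centre of its underside.
- tumbler: Bystander: loose amber glass tumbler, 72 mm across, 100 mm high. Origin: centre of its underside.
- books: Bystander: loose stack of two books, 140 x 200 mm, 52 mm high. Origin: centre of its underside.
Things that resemble listed ones, but are neither listed nor needed, are in the scene too. Leave any green, purple or turquoise look-alike of the long_2 alone.

How it is judged:
On the way, in this order (a step that is already met when the one before it is completed fails the run):
1. every long pack lies flat in a dock bay and every short pack lies flat in the spares tray (x of long_0 in the frame of dock between -0.02 and 0.02 m and y of long_0 in the frame of dock between -0.1 and 0.1 m and z of long_0 in the frame of dock between 0.002 and 0.013 m and angle between each of long_0, long_1, long_2, short_0, short_1, short_2's own z axis and vertical below 0.08 rad and x of long_1 in the frame of dock between -0.02 and 0.02 m and y of long_1 in the frame of dock between -0.1 and 0.1 m and z of long_1 in the frame of dock between 0.002 and 0.013 m and x of long_2 in the frame of dock between -0.02 and 0.02 m and y of long_2 in the frame of dock between -0.1 and 0.1 m and z of long_2 in the frame of dock between 0.002 and 0.013 m and x of short_0 in the frame of tray between -0.05 and 0.05 m and y of short_0 in the frame of tray between -0.08 and 0.08 m and z of short_0 in the frame of tray between 0.001 and 0.012 m and x of short_1 in the frame of tray between -0.05 and 0.05 m and y of short_1 in the frame of tray between -0.08 and 0.08 m and z of short_1 in the frame of tray between 0.001 and 0.012 m and x of short_2 in the frame of tray between -0.05 and 0.05 m and y of short_2 in the frame of tray between -0.08 and 0.08 m and z of short_2 in the frame of tray between 0.001 and 0.012 m), for 0.2 s.
2. the start button is pressed in (over 4.5 mm) while the timer is braced against the stop block (value of joint start_button above 0.0045 m and contact force between timer and stop above 0.5 N), for 0.3 s.
At the end, for the whole second after the job is handed in: Long packs flat on dock bay floors, short packs flat on the tray floor (tilt under 0.08 rad); timer upright on the felt pad, within 30 mm of its middle along both pad axes and 0.35 rad of lengthwise, either way round, button out; all at rest (all of step 1 and x of timer in the frame of pad between -0.03 and 0.03 m and y of timer in the frame of pad between -0.03 and 0.03 m and z of timer in the frame of pad between 0.001 and 0.008 m and angle between the x axis of timer and the x axis of pad, either way round below 0.35 rad and angle between timer's own z axis and vertical below 0.1 rad and value of joint start_button below 0.0015 m and linear speed of each of long_0, long_1, long_2, short_0, short_1, short_2, timer below 0.02 m/s); the robot touches nothing.
It fails at once if the vase is shoved more than 40 mm or tipped (distance of vase from where it was at the start of the episode above 0.04 m or angle between vase's own z axis and vertical above 0.5 rad).
It fails at once if the tumbler is shoved more than 40 mm or tipped (distance of tumbler from where it was at the start of the episode above 0.04 m or angle between tumbler's own z axis and vertical above 0.5 rad).
It fails at once if the books is shoved more than 40 mm or tipped (distance of books from where it was at the start of the episode above 0.04 m or angle between books's own z axis and vertical above 0.5 rad).
Of long_0, long_1, short_2 only 2 to 3 are there at a start; the rules pass over those that are not, and their reading is None.
At some moment in a run one of long_0, long_1, short_2, timer may be knocked a few centimetres aside while the robot is not near it.
It also fails if it takes over 208 s, if anything falls off the work surface, if the arm or the gripper's body presses on something with over 40 N, if the wrist force passes 120 N, or if a joint passes its speed limit or range.

ROBOT

A 6-joint arm with a two-finger parallel gripper is mounted at the origin on the work surface. World frame = base frame: x ahead of the robot, y to its left, z up, the work surface at z = 0. Lengths are in m, angles in rad, forces in N, time in s.
With the tool pointing down it reaches from about 0.275 to 0.75 m from the base axis. Payload 10.2 kg.
Tool frame: the origin (TCP) lies at the centre of the arm's flange, where the gripper is bolted on; the fingertips stand 173 mm ahead of it and the grasp point (between the pads) lies 155 mm ahead of it; z points along the fingers, y is the line along which they close (so a half turn about z gives the same grasp; the last joint's range is limited). The gripper opens to 85 mm and grips with 20 to 120 N. Pads are 22 mm wide; open, the fingers measure 114 mm over their backs; the gripper's body (76 mm by 85 mm) begins 54 mm behind the grasp point. The pads swing forward as they close: fully open they stand 13 mm farther back than shut.
Start: joints at [0.891, 0.313, 1.498, -0, 1.331, -0.223], TCP at [0.232, 0.471, 0.405] pointing down, gripper open.
Joint ranges: [-2.94, 2.94], [-0.97, 2.17], [0.19, 2.56], [-1.23, 4.37], [0.02, 3.11], [-2.88, 2.88]. Speed limits (rad/s): [2.39, 2.39, 3.01, 3.14, 3.14, 3.14].

INTERFACE

Orientations are given as a rotation vector (axis times angle).
In Python, from station import get_obs, read_camera, camera_model, hand_in gives the robot as it stands.
- The arm moves only by the tool apply_moves, never from a script. Its argument "steps" is a list of rows, each a list of 5 numbers: the opening, from -1 (shut) to 1 (fully open), then the shift along the tool's x, y, z in cm, then the turn about the tool's z in degrees. A call has 1 to 20 rows; each row shifts and turns the commanded pose from where the row before left it, along the tool's axes as they then stand; what a row does not reach is not made up. A row lasts 1/10 s, in which the tool goes at most 50 mm and 8.59 degrees, less where a joint would pass 70% of its speed; a pose out of reach is approached as far as the arm can. A call is refused whole if a number of a shift passes 5 or a number of a turn 8.59, either way. A call with a gripper value outside its range is refused whole. The fingers move at their own pace and stop on an object; "force" is the grip in N (left out, the last holds). Time passes only in rows, so rows that do not move let the fingers close. It gives the time, the measured TCP pose, the force, the opening and the grip force at its end, in the units of the state.
- get_obs(): the state, without advancing time (a new reading comes with each control period).
- read_camera(name): name is "side" or "top" or "wrist"; returns the picture (384x512x3 uint8, blue, green, red); there is no depth.
- camera_model(name): a dict with "fx", "fy", "cx", "cy" (pixels), "distortion" ([k1, k2, p1, p2, k3] as OpenCV has them; the pictures are not rectified), "rvec" (rotation vector, rad) and "tvec" (3), from world to camera coordinates, as OpenCV has them. Camera axes: x right, y down, z forward; pixel columns grow to the right and rows downward; lengths in m; the calibration is good to about 2 mm. A picture is of the moment at which its call begins: read the wrist's pose just before it. camera_model takes no time and is no camera call; for the wrist camera it gives the pose at the moment of the call.
- hand_in(): hands the job in; it is judged then, once.
The state is a dict: "time_s": time; "qpos": joint angles; "joint_vel": joint speeds; "joint_efforts": joint torques, N m; "position": TCP position; "orientation": TCP orientation; "ft_force": force on the tool from outside, world axes, zero at the start; "wrist_torque": the same for the moment, N m; "gripper_width": finger opening in m; "grasp_force": force on a finger pad.
Only numpy, scipy, OpenCV 4.12 (cv2) and the standard library are available. Lean on these libraries where they do the work, as an engineer would, in place of code of your own. Each camera call takes 0.05 s, during which the arm holds its last target. There are 200 camera calls.

## Working session

There is one attempt and no reset: what is moved stays moved. The work goes in short steps, Python scripts to look and compute and a tool call to move; the robot and the scene stay as the last step left them, time stands still between calls to the robot, and variables do not carry over. Pictures are saved under pics/ and viewed, at most 14 in all, crops included, and the job is handed in when it is done.

Besides the shell and the picture viewer there is one more tool, called after ">>>" in YAML: its name, and indented under it one key for each argument. apply_moves: Moves the arm, as the interface text tells. Its arguments: {"type":"object","properties":{"steps":{"type":"array"},"force":{"type":"number"}},"required":["steps"]}

```bash
mkdir -p pics; ls
python3 - <<'E'
from station import *
import cv2,numpy as np
o=get_obs();print(o['time_s'],o['position'],o['orientation'],o['gripper_width'])
for n in['top','side','wrist']:
    m=camera_model(n);print(n,{k:np.round(v,4).tolist() for k,v in m.items()})
    cv2.imwrite(f'pics/{n}0.png',read_camera(n))
E
```

```text
pics
0.0 [0.23154135 0.47113562 0.40413335] [-7.11167326e-01 -3.05948162e+00  1.83514482e-03] 0.0855145570906052
top {'fx': 494.8658, 'fy': 494.8658, 'cx': 262.8256, 'cy': 189.5038, 'distortion': [-0.0711, 0.0, 0.0, 0.0, 0.0], 'rvec': [2.1849, -2.1588, 0.1169], 'tvec': [0.0448, 0.5785, 1.6391]}
side {'fx': 357.4402, 'fy': 357.4402, 'cx': 258.7711, 'cy': 189.04, 'distortion': [-0.0965, 0.0, 0.0, 0.0, 0.0], 'rvec': [2.0694, -0.4114, 0.2098], 'tvec': [-0.5145, 0.1815, 1.0514]}
wrist {'fx': 323.9333, 'fy': 323.9333, 'cx': 253.2024, 'cy': 187.4699, 'distortion': [-0.0506, 0.0, 0.0, 0.0, 0.0], 'rvec': [-2.4372, -1.5178, -0.2339], 'tvec': [-0.5245, -0.0396, 0.3792]}
```

View pics/top0.png

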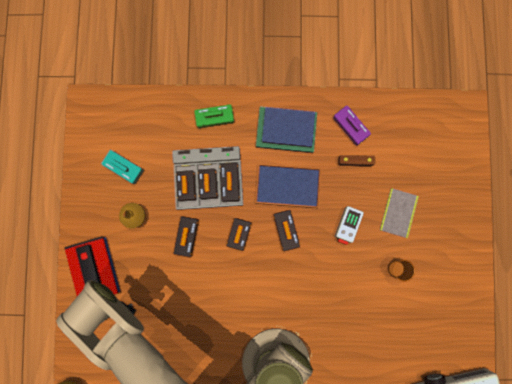

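View pics/side0.png

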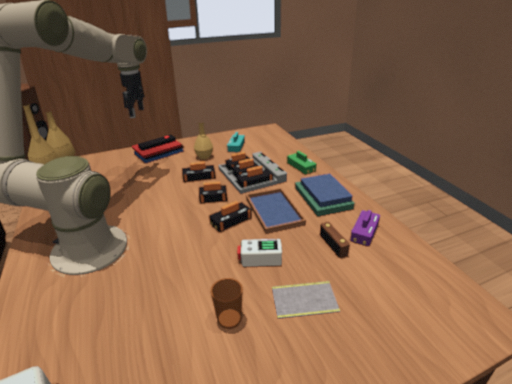

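The top view shows packs in the dock at about (186,185), (208,182) and (231,178). Packs on the table are at (186,237), (239,235) and (287,230). The tray is at (288,186), the stop at (356,160), the timer at (350,224) with its button at (342,240), and the pad at (400,213). Look-alikes are green at (214,116), purple at (352,125) and turquoise at (122,167). Black-and-orange packs are the real ones.

```bash
cat > h.py <<'E'
from station import *
import cv2,numpy as np
from scipy.spatial.transform import Rotation as R
def ray(m,uv):
    K=np.array([[m['fx'],0,m['cx']],[0,m['fy'],m['cy']],[0,0,1]])
    p=cv2.undistortPoints(np.array(uv,float).reshape(-1,1,2),K,np.array(m['distortion'],float)).reshape(-1,2)
    Rm=cv2.Rodrigues(np.array(m['rvec'],float))[0]
    return -Rm.T@np.array(m['tvec'],float).ravel(), np.c_[p,np.ones(len(p))]@Rm
def onplane(m,uv,z):
    c,d=ray(m,uv); return c+d*((z-c[2])/d[:,2])[:,None]
def tri(m1,u1,m2,u2):
    c1,d1=ray(m1,u1);c2,d2=ray(m2,u2);out=[]
    for a,b in zip(d1,d2):
        s=np.linalg.lstsq(np.c_[a,-b],c2-c1,rcond=None)[0]
        p,q=c1+s[0]*a,c2+s[1]*b; out.append(np.r_[(p+q)/2,np.linalg.norm(p-q)])
    return np.array(out)
def proj(m,P):
    K=np.array([[m['fx'],0,m['cx']],[0,m['fy'],m['cy']],[0,0,1]])
    return cv2.projectPoints(np.array(P,float).reshape(-1,1,3),np.array(m['rvec'],float),np.array(m['tvec'],float),K,np.array(m['distortion'],float))[0].reshape(-1,2)
def orange(im):
    h=cv2.cvtColor(im,cv2.COLOR_BGR2HSV); return cv2.inRange(h,(8,190,140),(20,255,255))
def blobs(mask,amin,amax=1e9):
    cs=cv2.findContours(mask,cv2.RETR_EXTERNAL,cv2.CHAIN_APPROX_NONE)[0]
    return [c for c in cs if amin<cv2.contourArea(c)<amax]
def snap(n,name=None):
    m=camera_model(n);im=read_camera(n)
    if name: cv2.imwrite(f'pics/{name}.png',im)
    return m,im
def tool():
    o=get_obs();r=R.from_rotvec(o['orientation']).as_matrix();return o,np.array(o['position']),r
def go(x,y,z=None,yaw=None):
    """print turn (deg) then shift (cm, tool axes after the turn); yaw = world direction (deg) of tool y line"""
    o,p,r=tool(); t=0
    if yaw is not None:
        cur=np.degrees(np.arctan2(r[1,1],r[0,1])); t=-((yaw-cur+90)%180-90)  # tool z down
        r=r@R.from_euler('z',t,degrees=True).as_matrix()
    d=r.T@(np.array([x,y,p[2] if z is None else z])-p)*100
    print('t',round(o['time_s'],2),'at',p.round(4),'q6',round(o['qpos'][5],2),'turn',round(t,1),'shift cm',d.round(2))
E
python3 - <<'E'
from h import *
im=cv2.imread('pics/top0.png');m=camera_model('top')
h=cv2.cvtColor(im,cv2.COLOR_BGR2HSV)
for uv,z in [((186,185),.07),((208,182),.07),((231,178),.07),((186,237),.066),((239,235),.066),((287,230),.066),((288,186),.005),((350,224),.05),((356,160),.045),((400,213),.003),((133,215),.1),((401,269),.1),((287,130),.05),((93,265),.05)]:
    print(uv,onplane(m,[uv],z)[0].round(3))
c=im[95:285,60:430];cv2.imwrite('pics/topz.png',cv2.resize(c,None,fx=2.16,fy=2.16,interpolation=cv2.INTER_CUBIC))
_,p,r=tool();print(r.round(3))
mw=camera_model('wrist');c0,_=ray(mw,[(256,192)]);print('cam in tool',(r.T@(c0-p)).round(4),'axes in tool', (cv2.Rodrigues(np.array(mw['rvec']))[0]@r).round(3))
go(.45,.13,.38,90)
E
```

```text
(186, 185) [0.586 0.305 0.07 ]
(208, 182) [0.596 0.233 0.07 ]
(231, 178) [0.611 0.157 0.07 ]
(186, 237) [0.415 0.301 0.066]
(239, 235) [0.424 0.128 0.066]
(287, 230) [ 0.442 -0.029  0.066]
(288, 186) [ 0.594 -0.034  0.005]
(350, 224) [ 0.464 -0.239  0.05 ]
(356, 160) [ 0.68  -0.261  0.045]
(400, 213) [ 0.505 -0.42   0.003]
(133, 215) [0.483 0.469 0.1  ]
(401, 269) [ 0.32  -0.394  0.1  ]
(287, 130) [ 0.779 -0.027  0.05 ]
(93, 265) [0.318 0.61  0.05 ]
[[-0.897  0.441 -0.001]
 [ 0.441  0.897 -0.001]
 [ 0.    -0.001 -1.   ]]
cam in tool [ 0.0769 -0.0001  0.0312] axes in tool [[-0.     1.    -0.   ]
 [-0.953 -0.    -0.303]
 [-0.303  0.     0.953]]
t 0.15 at [0.2316 0.4711 0.4043] q6 -0.22 turn -26.2 shift cm [-21.84 -34.11   2.44]
```

View pics/topz.png

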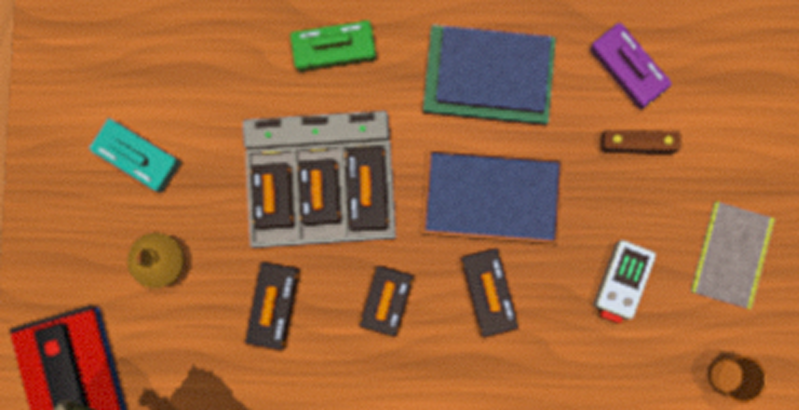

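The zoomed view confirms two shorts and one long in the dock (long in the right-hand bay). On the table there are a long at (186,237), a short at (239,235) and a long at (287,230). The grey-blue stack at (287,130) is the books, and the oak-rimmed tray is at (288,186).

Next I go to a viewing pose above.

>>> apply_moves:
  steps:
    - [1,0,0,0,-6.6]
    - [1,0,0,0,-6.6]
    - [1,0,0,0,-6.5]
    - [1,0,0,0,-6.5]
    - [1,-3,-4.8,0,0]
    - [1,-3,-4.8,0,0]
    - [1,-3,-4.8,0,0]
    - [1,-3,-4.8,0,0]
    - [1,-3,-4.8,0,0]
    - [1,-3,-4.8,1,0]
    - [1,-3,-4.8,1,0]
    - [1,0,0,0,0]
    - [1,0,0,0,0]

```text
time_s: 1.45
position: [0.4167, 0.1751, 0.387]
orientation: [-0.003, -3.141, -0.0]
ft_force: [0.1, 1.1, 0.6]
gripper_width: 0.0856
grasp_force: 0.0
```

Run:
```python
from h import *
import json
_,p,r=tool();print(p,r[:,1].round(3))
m,im=snap('wrist','w1');json.dump({k:np.array(v).tolist() for k,v in m.items()},open('w1.json','w'))
for c in blobs(orange(im),40):
    q=cv2.minAreaRect(c);print(np.round(q[0],1),np.round(q[1],1),round(q[2]))
```

```text
[0.41668399 0.17511677 0.38701343] [0.002 1.    0.   ]
[210.7 180.8] [ 3.8 35.2] 13
```

View pics/w1.png

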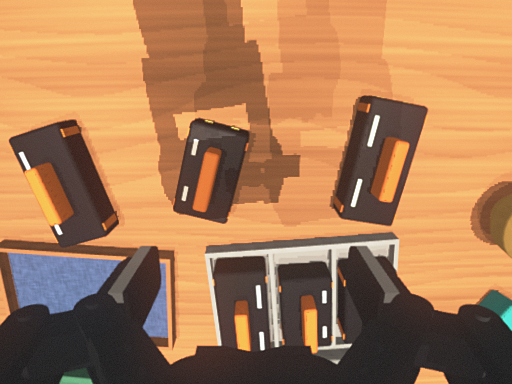

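The view is turned half round (right is +y). The table packs are at (63,182), (212,170) and (380,160), and the dock bays are partly hidden by the gripper. I move farther out and higher.

>>> apply_moves:
  steps:
    - [1,-4,1,-2,0]
    - [1,-4,1,-2,0]
    - [1,-4,1,-2,0]
    - [1,-3.5,0,0,0]
    - [1,0,0,0,0]
    - [1,0,0,0,0]

```text
time_s: 2.1
position: [0.5709, 0.2073, 0.4467]
orientation: [0.004, -3.14, 0.0]
ft_force: [-0.6, 0.3, 1.0]
gripper_width: 0.0856
grasp_force: 0.0
```

```bash
cat >> h.py <<'E'
import json
def orange2(im):
    h=cv2.cvtColor(im,cv2.COLOR_BGR2HSV); return cv2.inRange(h,(5,215,60),(18,255,255))
def save(m,f): json.dump({k:np.array(v).tolist() for k,v in m.items()},open(f,'w'))
E
python3 - <<'E'
from h import *
_,p,r=tool();print(p)
m,im=snap('wrist','w2');save(m,'w2.json')
M=orange2(im);cv2.imwrite('pics/w2m.png',np.hstack([im,cv2.cvtColor(M,cv2.COLOR_GRAY2BGR)])[:, :])
v=cv2.resize(np.vstack([im,cv2.cvtColor(M,cv2.COLOR_GRAY2BGR)]),None,fx=.78,fy=.78);cv2.imwrite('pics/w2v.png',v)
for c in blobs(M,100):
    q=cv2.minAreaRect(c);print(np.round(q[0],1),np.round(q[1],1),round(q[2]),onplane(m,[q[0]],.066)[0].round(3))
E
```

```text
[0.57091575 0.20733489 0.44670845]
```

View pics/w2v.png

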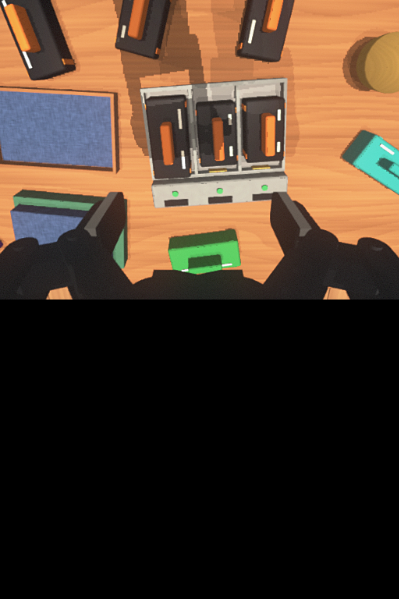

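The picture shows the dock fully: the long at about (213,178), shorts at (277,172) and (338,167), and the tray at left. The mask is empty, so I'll fix the colour thresholds.

Run:
```python
from h import *
im=cv2.imread('pics/w2.png');h=cv2.cvtColor(im,cv2.COLOR_BGR2HSV);m=json.load(open('w2.json'))
for u,v in [(213,180),(213,205),(278,180),(344,170),(345,195),(175,20),(25,35),(60,300),(120,120)]: print((u,v),h[v,u])
for lo in [(5,170,60),(8,170,180)]:
  M=cv2.inRange(h,lo,(14,255,255))
  for c in blobs(M,100):
    q=cv2.minAreaRect(c);print(lo,np.round(q[0],1),np.round(q[1],1),round(q[2]),onplane(m,[q[0]],.07)[0].round(3))
```

```text
(213, 180) [ 10 186 219]
(213, 205) [ 11 189 217]
(278, 180) [ 10 181 168]
(344, 170) [ 15 176 247]
(345, 195) [ 14 181 245]
(175, 20) [ 11 187 220]
(25, 35) [ 17 177 245]
(60, 300) [111  87 155]
(120, 120) [ 14 150 242]
(5, 170, 60) [214.3 183.5] [54.7 14.9] 84 [0.599 0.164 0.07 ]
(5, 170, 60) [279.6 178. ] [54.5 13.1] 87 [0.592 0.236 0.07 ]
(5, 170, 60) [343.5 172.5] [55. 17.] 90 [0.586 0.307 0.07 ]
(5, 170, 60) [28.4 35.9] [69.5 24.8] 68 [ 0.443 -0.02   0.07 ]
(5, 170, 60) [349.   19.7] [18.6 44.2] 13 [0.431 0.3   0.07 ]
(5, 170, 60) [176.5  23.6] [19.3 51.4] 11 [0.435 0.132 0.07 ]
(8, 170, 180) [213.  185.6] [50.1 10.8] 84 [0.601 0.162 0.07 ]
(8, 170, 180) [346.  173.5] [12. 51.] 0 [0.587 0.31  0.07 ]
(8, 170, 180) [352.   18.2] [13.4 39.9] 13 [0.43  0.303 0.07 ]
(8, 170, 180) [173.4  22.6] [12.3 48.4] 11 [0.434 0.129 0.07 ]
```

>>> apply_moves:
  steps:
    - [1,0,-5,0,0]
    - [1,0,-5,0,0]
    - [1,0,-4,0,0]
    - [1,0,0,0,0]
    - [1,0,0,0,0]

```text
time_s: 2.65
position: [0.5706, 0.0661, 0.448]
orientation: [0.0, 3.141, 0.0]
ft_force: [-0.5, 1.3, -0.2]
gripper_width: 0.0857
grasp_force: 0.0
```

```bash
cat >> h.py <<'E'
def fins(im,amin=250):
    h=cv2.cvtColor(im,cv2.COLOR_BGR2HSV)
    out=[cv2.minAreaRect(c) for c in blobs(cv2.inRange(h,(4,168,60),(18,255,255)),amin)]
    return [q for q in out if 2<max(q[1])/min(q[1])<6]
E
python3 - <<'E'
from h import *
m,im=snap('wrist','w3');save(m,'w3.json')
m2=json.load(open('w2.json'));im2=cv2.imread('pics/w2.png')
f2,f3=fins(im2),fins(im)
for a in f2:
  for b in f3:
    t=tri(m2,[a[0]],m,[b[0]])[0]
    if t[3]<.006 and .04<t[2]<.1: print(np.round(a[0]),np.round(b[0]),t.round(4))
def grey(im):
    h=cv2.cvtColor(im,cv2.COLOR_BGR2HSV);return cv2.inRange(h,(0,0,90),(40,70,255))
def blue(im):
    h=cv2.cvtColor(im,cv2.COLOR_BGR2HSV);return cv2.inRange(h,(100,70,60),(125,255,255))
for nm,mm,ii in(('w2',m2,im2),('w3',m,im)):
  for c in blobs(cv2.morphologyEx(grey(ii),cv2.MORPH_CLOSE,np.ones((5,5))),3000):
    c=cv2.convexHull(c);ap=cv2.approxPolyDP(c,6,True).reshape(-1,2);print(nm,'grey',ap.tolist())
    print(onplane(mm,ap,.02)[:,:2].round(3).tolist())
  for c in blobs(blue(ii),3000):
    c=cv2.convexHull(c);ap=cv2.approxPolyDP(c,5,True).reshape(-1,2);print(nm,'blue',ap.tolist());print(onplane(mm,ap,.005)[:,:2].round(3).tolist())
E
```

```text
[214. 183.] [337. 183.] [6.016e-01 1.626e-01 6.040e-02 1.000e-04]
[280. 178.] [400. 177.] [5.962e-01 2.375e-01 5.600e-02 2.000e-04]
[343. 172.] [462. 172.] [0.5886 0.3104 0.0585 0.    ]
[28. 36.] [159.  33.] [ 0.4408 -0.0318  0.0521  0.    ]
[176.  24.] [314.  24.] [4.325e-01 1.280e-01 5.350e-02 3.000e-04]
w2 grey [[367, 100], [398, 292], [390, 301], [198, 265], [179, 114]]
[[0.509, 0.342], [0.778, 0.418], [0.793, 0.408], [0.732, 0.131], [0.527, 0.118]]
w2 blue [[0, 117], [139, 125], [142, 213], [5, 204]]
[[0.529, -0.119], [0.541, 0.063], [0.661, 0.055], [0.649, -0.139]]
w3 grey [[480, 101], [468, 252], [389, 302], [304, 263], [295, 113]]
[[0.509, 0.342], [0.716, 0.369], [0.797, 0.266], [0.73, 0.137], [0.526, 0.116]]
w3 blue [[161, 276], [244, 282], [238, 348], [156, 345], [143, 325]]
[[0.762, -0.07], [0.771, 0.052], [0.896, 0.041], [0.891, -0.091], [0.851, -0.107]]
w3 blue [[97, 115], [174, 119], [224, 146], [241, 161], [249, 212], [104, 203]]
[[0.529, -0.131], [0.534, -0.034], [0.569, 0.028], [0.589, 0.05], [0.66, 0.06], [0.647, -0.138]]
```

View pics/w3.png

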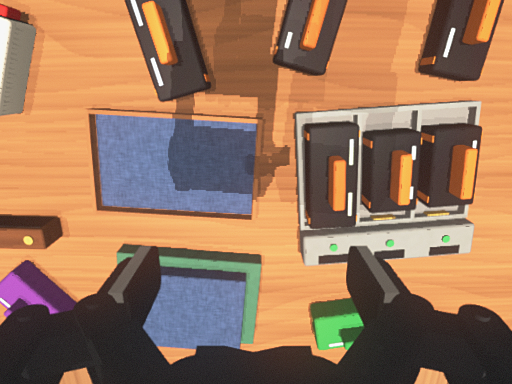

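Run:
```python
from h import *
m=json.load(open('w3.json'));im=cv2.imread('pics/w3.png')
m2=json.load(open('w2.json'))
P=onplane(m,[(90,108),(262,118),(252,218),(97,210)],.022);print(P.round(3),P.mean(0))
print(np.linalg.norm(np.diff(P,axis=0),axis=1))
print('top',onplane(camera_model('top'),[(259,166),(319,168.5),(317.5,207),(256.5,203.5)],.022).round(3).tolist())
print(tri(m2,[(150,118)],m,[(262,118)])) 
cv2.imwrite('pics/w3z.png',cv2.resize(im[95:230,60:300],None,fx=3.3,fy=3.3,interpolation=cv2.INTER_CUBIC))
go(.5886,.3104,.25,94.7)
```

```text
[[ 0.519 -0.131  0.022]
 [ 0.532  0.076  0.022]
 [ 0.662  0.064  0.022]
 [ 0.651 -0.141  0.022]] [ 0.59069376 -0.03269444  0.022     ]
[0.20752805 0.13028603 0.20556749]
top [[0.659, 0.066, 0.022], [0.653, -0.139, 0.022], [0.522, -0.134, 0.022], [0.531, 0.073, 0.022]]
[[0.53325545 0.0769856  0.00327365 0.00077167]]
t 2.7 at [0.5707 0.0668 0.4479] q6 -1.66 turn -4.6 shift cm [-3.77 24.12 19.8 ]
```

View pics/w3z.png

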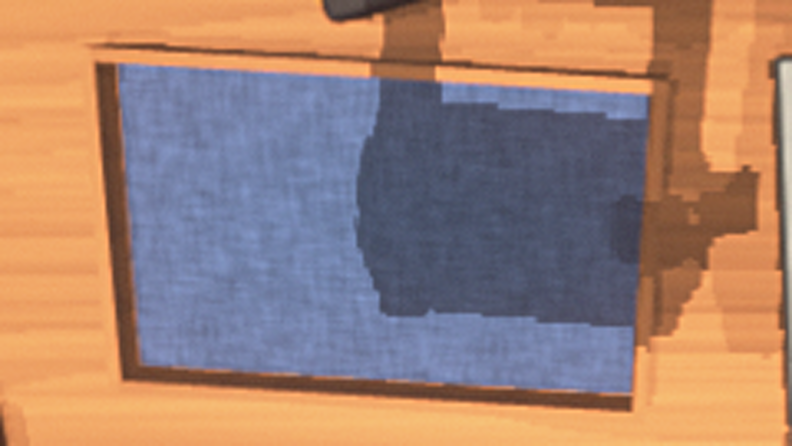

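The tray rim is measured: its centre is at about (0.591,-0.033) from both wrist and top views, turned -3.6°. The dock is at (0.595,0.2355), turned +4.7°, with the long already in bay_0. Now I pick the short in bay_2.

>>> apply_moves:
  steps:
    - [0.3,0,0,2,-4.6]
    - [0.3,-0.6,4,2,0]
    - [0.3,-0.6,4,2,0]
    - [0.3,-0.6,4,2,0]
    - [0.3,-0.6,4,2,0]
    - [0.3,-0.6,4,2,0]
    - [0.3,-0.77,4.12,0,0]
    - [0.3,0,0,3,0]
    - [0.3,0,0,2,0]
    - [0.3,0,0,0,0]
    - [0.3,0,0,0,0]

```text
time_s: 3.8
position: [0.5891, 0.3103, 0.2782]
orientation: [-0.129, 3.138, 0.0]
ft_force: [0.3, 0.5, -0.4]
gripper_width: 0.0556
grasp_force: 0.0
```

Run:
```python
from h import *
m,im=snap('wrist','w4');print(get_obs()['gripper_width'])
for q in fins(im): print(np.round(q[0]),np.round(q[1]),round(q[2]),onplane(m,[q[0]],.060)[0].round(4))
go(.5886,.3104,.22,94.7)
```

```text
0.05556731150493265
[ 26. 213.] [99. 40.] 81 [0.6008 0.1657 0.06  ]
[136. 214.] [101.  36.] 83 [0.5948 0.2372 0.06  ]
[254. 212.] [102.  24.] 90 [0.5876 0.3105 0.06  ]
[17.  6.] [13. 34.] 90 [0.4807 0.1743 0.06  ]
t 3.85 at [0.5894 0.31   0.2789] q6 -1.34 turn -0.0 shift cm [0.08 0.04 5.89]
```

>>> apply_moves:
  steps:
    - [0.3,0,0,3,0]
    - [0.3,0,0,2.9,0]
    - [0.3,0,0,0,0]
    - [-1,0,0,0,0]
    - [-1,0,0,0,0]
    - [-1,0,0,0,0]
    - [-1,0,0,0,0]
    - [-1,0,0,0,0]
    - [-1,0,0,-2,0]
    - [-1,0,0,-3,0]
    - [-1,0,0,-3,0]
    - [-1,0,0,-2,0]
    - [-1,0,0,0,0]
  force: 60

```text
time_s: 5.15
position: [0.5897, 0.3093, 0.3214]
orientation: [-0.127, 3.134, 0.002]
ft_force: [0.2, 0.6, -4.1]
gripper_width: 0.013
grasp_force: 60.9
```

Run:
```python
from h import *
go(.595,.035,.32,86.4)
```

```text
t 5.15 at [0.5897 0.3093 0.3214] q6 -1.34 turn 8.2 shift cm [ -2.25 -27.35   0.1 ]
```

>>> apply_moves:
  steps:
    - [-1,0,0,0,4.1]
    - [-1,0,0,0,4.1]
    - [-1,-0.3,-3,0,0]
    - [-1,-0.3,-4,0,0]
    - [-1,-0.3,-4,0,0]
    - [-1,-0.3,-4,0,0]
    - [-1,-0.3,-4,0,0]
    - [-1,-0.3,-4,0,0]
    - [-1,-0.3,-3,0,0]
    - [-1,-0.15,-1.35,0,0]
    - [-1,0,0,3,0]
    - [-1,0,0,3,0]
    - [-1,0,0,0,0]

```text
time_s: 6.45
position: [0.5938, 0.0354, 0.2535]
orientation: [-0.097, -3.131, -0.002]
ft_force: [-0.2, 0.8, -4.2]
gripper_width: 0.0125
grasp_force: 60.7
```

Run:
```python
from h import *
snap('wrist','w5')
go(.595,.035,.221,86.4)
```

```text
t 6.5 at [0.5945 0.0354 0.2563] q6 -1.65 turn 0.1 shift cm [-0.07 -0.04  3.53]
```

View pics/w5.png

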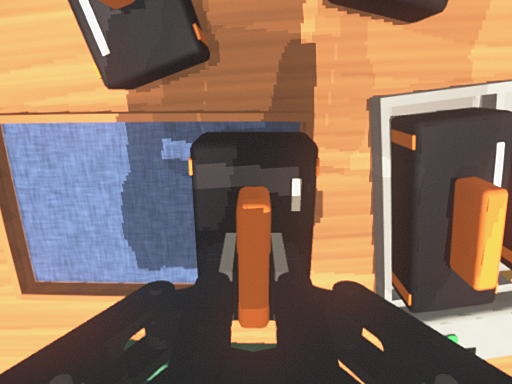

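The short pack is held above the tray's right end, spanning columns 195 to 316. I check it against the rim before lowering.

Run:
```python
from h import *
m=camera_model('wrist');print(proj(m,[(0.532,0.0755,.022),(.519,-.131,.022),(.545,.065,.08),(.545,.005,.08)]).round(0))
im=cv2.imread('pics/w5.png');cv2.imwrite('pics/w5z.png',cv2.resize(im[95:165,180:340],None,fx=4,fy=4))
```

```text
[[312. 108.]
 [-15. 110.]
 [312. 146.]
 [180. 154.]]
```

View pics/w5z.png

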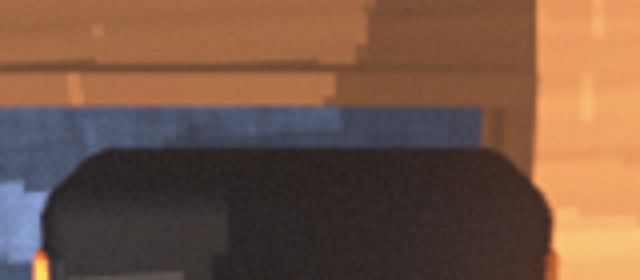

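Clearance to the wall is about 5 mm, so I lower and release.

>>> apply_moves:
  steps:
    - [-1,0,0,2,0]
    - [-1,0,0,1.2,0]
    - [-1,0,0,0.3,0]
    - [-1,0,0,0,0]
    - [-0.1,0,0,0,0]
    - [-0.1,0,0,0,0]
    - [-0.1,0,0,0,0]
    - [-0.1,0,0,-3,0]
    - [-0.1,0,0,-4,0]
    - [-0.1,0,0,-3,0]
    - [0.3,0,0,0,0]

```text
time_s: 7.6
position: [0.5955, 0.0349, 0.3283]
orientation: [0.097, 3.131, -0.001]
ft_force: [-0.5, 0.4, -0.3]
gripper_width: 0.0515
grasp_force: 0.0
```

Run:
```python
from h import *
m,im=snap('wrist')
for q in fins(im): print(np.round(q[0]),np.round(q[1]),onplane(m,[q[0]],.058)[0].round(4))
go(.5953,.2372,.32,94.7)
```

```text
[418. 184.] [81. 32.] [0.6024 0.1632 0.058 ]
[254. 182.] [19. 81.] [0.5929 0.0349 0.058 ]
[500. 170.] [80. 22.] [0.5945 0.2286 0.058 ]
t 7.65 at [0.5951 0.0349 0.3256] q6 -1.65 turn -8.3 shift cm [-1.67 20.16  0.54]
```

>>> apply_moves:
  steps:
    - [0.3,0,0,0,-4.2]
    - [0.3,0,0,0,-4.1]
    - [0.3,-0.3,4,0,0]
    - [0.3,-0.3,4,0,0]
    - [0.3,-0.3,4,0,0]
    - [0.3,-0.3,4,0,0]
    - [0.3,-0.47,4.2,0,0]
    - [0.3,0,0,3,0]
    - [0.3,0,0,3,0]
    - [0.3,0,0,2.6,0]
    - [0.3,0,0,2,0]
    - [0.3,0,0,0,0]
    - [-1,0,0,0,0]
    - [-1,0,0,0,0]
    - [-1,0,0,0,0]
    - [-1,0,0,0,0]
    - [-1,0,0,0,0]

```text
time_s: 9.35
position: [0.5952, 0.2374, 0.2179]
orientation: [-0.129, 3.138, -0.0]
ft_force: [0.4, -1.6, 5.1]
gripper_width: 0.0128
grasp_force: 62.0
```

Run:
```python
from h import *
go(.5912,-.0335,.32,86.4)
```

```text
t 9.35 at [0.5952 0.2374 0.2179] q6 -1.46 turn 8.3 shift cm [ -1.31 -27.06 -10.2 ]
```

>>> apply_moves:
  steps:
    - [-1,0,0,-2.2,0]
    - [-1,0,0,-3,0]
    - [-1,0,0,-3,0]
    - [-1,0,0,-2,4.2]
    - [-1,0,0,0,4.1]
    - [-1,-0.2,-3,0,0]
    - [-1,-0.2,-4,0,0]
    - [-1,-0.2,-4,0,0]
    - [-1,-0.2,-4,0,0]
    - [-1,-0.2,-4,0,0]
    - [-1,-0.2,-4,0,0]
    - [-1,-0.11,-4.06,0,0]
    - [-1,0,0,2,0]
    - [-1,0,0,3,0]
    - [-1,0,0,0,0]

```text
time_s: 10.85
position: [0.59, -0.0333, 0.2648]
orientation: [-0.099, -3.131, -0.003]
ft_force: [-0.2, 0.7, -5.2]
gripper_width: 0.013
grasp_force: 61.0
```

Run:
```python
from h import *
m,im=snap('wrist')
for q in fins(im): print(np.round(q[0]),np.round(q[1]),onplane(m,[q[0]],.058)[0].round(4))
go(.5912,-.0335,.219,86.4)
```

```text
[254. 264.] [142.  35.] [ 0.6162 -0.0346  0.058 ]
[367. 223.] [ 37. 108.] [0.5934 0.0345 0.058 ]
[497. 136.] [32. 13.] [0.5456 0.1067 0.058 ]
t 10.9 at [ 0.5907 -0.0332  0.2673] q6 -1.76 turn 0.0 shift cm [-0.08 -0.03  4.83]
```

>>> apply_moves:
  steps:
    - [-1,0,0,3,0]
    - [-1,0,0,1.5,0]
    - [-1,0,0,0.3,0]
    - [-1,0,0,0,0]
    - [-0.1,0,0,0,0]
    - [-0.1,0,0,0,0]
    - [-0.1,0,0,0,0]
    - [-0.1,0,0,-3,0]
    - [-0.1,0,0,-4,0]
    - [-0.1,0,0,-4,0]
    - [0.3,0,0,0,0]
    - [0.3,0,0,0,0]

```text
time_s: 12.1
position: [0.5911, -0.0333, 0.3323]
orientation: [0.098, 3.138, -0.001]
ft_force: [-0.8, -0.1, -0.8]
gripper_width: 0.0551
grasp_force: 0.0
```

Run:
```python
from h import *
m,im=snap('wrist')
for q in fins(im): print(np.round(q[0]),np.round(q[1]),onplane(m,[q[0]],.058)[0].round(4))
m,im=snap('top')
for q in fins(im,15):
    b=cv2.boxPoints(q);B=onplane(m,b,.06);d=B[1]-B[0] if np.linalg.norm(b[1]-b[0])>np.linalg.norm(b[2]-b[1]) else B[2]-B[1]
    print('top',np.round(q[0]),onplane(m,[q[0]],.058)[0].round(4),round(np.degrees(np.arctan2(d[1],d[0]))%180,1))
```

```text
[254. 187.] [80. 18.] [ 0.5916 -0.033   0.058 ]
[490. 184.] [30. 77.] [0.6008 0.1573 0.058 ]
[340. 184.] [26. 80.] [0.593  0.0348 0.058 ]
top [233. 340.] [0.0842 0.144  0.058 ] 76.9
top [266. 183.] [0.5972 0.0404 0.058 ] 172.6
```

```bash
cat >> h.py <<'E'
def look(z=.052,name=None):
    m,im=snap('wrist',name)
    for q in fins(im):
        b=cv2.boxPoints(q);B=onplane(m,b,z)[:,:2]
        s=[B[1]-B[0],B[2]-B[1]];s.sort(key=np.linalg.norm);d=s[1]
        print(np.round(q[0]),'xy',onplane(m,[q[0]],z)[0,:2].round(4),'dir',round((np.degrees(np.arctan2(d[1],d[0]))+90)%180-90,1),'size',round(np.linalg.norm(s[1]),3),round(np.linalg.norm(s[0]),3))
    return m,im
E
python3 - <<'E'
from h import *
go(.4325,.128,.33,77)
E
```

```text
t 12.2 at [ 0.591  -0.0333  0.3303] q6 -1.76 turn 9.4 shift cm [19.07 12.15  0.07]
```

>>> apply_moves:
  steps:
    - [0.3,0,0,0,4.7]
    - [0.3,0,0,0,4.7]
    - [0.3,3.8,2.4,0,0]
    - [0.3,3.8,2.4,0,0]
    - [0.3,3.8,2.4,0,0]
    - [0.3,3.8,2.4,0,0]
    - [0.3,3.8,2.5,0,0]
    - [0.3,0,0,0,0]
    - [0.3,0,0,0,0]

```text
time_s: 13.1
position: [0.4329, 0.1277, 0.3308]
orientation: [-0.353, -3.121, 0.0]
ft_force: [-0.4, -0.4, -0.6]
gripper_width: 0.0556
grasp_force: 0.0
```

Run:
```python
from h import *
look()
go(.4325,.128,.214,77)
```

```text
[ 77. 231.] xy [ 0.4385 -0.0278] dir 26.2 size 0.061 0.03
[254. 179.] xy [0.4273 0.1294] dir -15.5 size 0.066 0.014
[476. 117.] xy [0.4171 0.3074] dir -10.3 size 0.063 0.031
t 13.15 at [0.4335 0.1271 0.3309] q6 -1.32 turn 0.0 shift cm [ 0.11  0.07 11.69]
```

>>> apply_moves:
  steps:
    - [0.3,0.35,0.2,3,1.8]
    - [0.3,0,0,3,0]
    - [0.3,0,0,3,0]
    - [0.3,0,0,2.6,0]
    - [0.3,0,0,0,0]
    - [0.3,0,0,0,0]
    - [-1,0,0,0,0]
    - [-1,0,0,0,0]
    - [-1,0,0,0,0]
    - [-1,0,0,0,0]
    - [-1,0,0,0,0]
    - [-1,0,0,-3,0]
    - [-1,0,0,-3,0]
    - [-1,0,0,-3,0]
    - [-1,0,0,-3,0]
    - [-1,0,0,0,0]

```text
time_s: 14.75
position: [0.4306, 0.1302, 0.3381]
orientation: [0.403, 3.11, 0.002]
ft_force: [-0.5, 0.0, -4.9]
gripper_width: 0.0129
grasp_force: 61.0
```

Run:
```python
from h import *
m,im=look(.16)
go(.587,-.102,.33,86.4)
```

```text
[ 83. 234.] xy [0.4041 0.0484] dir 19.8 size 0.035 0.014
[253. 254.] xy [0.4365 0.1287] dir -13.8 size 0.081 0.016
[466. 109.] xy [0.3911 0.2405] dir -9.9 size 0.036 0.017
t 14.8 at [0.4302 0.1301 0.3358] q6 -1.28 turn -11.2 shift cm [-17.11 -22.18   0.61]
```

>>> apply_moves:
  steps:
    - [-1,0,0,0,-5.6]
    - [-1,0,0,0,-5.6]
    - [-1,-2,-3,0,0]
    - [-1,-3,-4,0,0]
    - [-1,-3,-4,0,0]
    - [-1,-3,-4,0,0]
    - [-1,-3,-4,0,0]
    - [-1,-3.1,-3.2,0,0]
    - [-1,0,0,3,0]
    - [-1,0,0,3,0]
    - [-1,0,0,2,0]
    - [-1,0,0,0,0]
    - [-1,0,0,0,0]

```text
time_s: 16.1
position: [0.587, -0.1021, 0.2544]
orientation: [-0.098, -3.138, -0.001]
ft_force: [0.2, -0.1, -3.2]
gripper_width: 0.0131
grasp_force: 60.8
```

Run:
```python
from h import *
m,im=look(.058,'w6')
go(.587,-.102,.22,86.4)
```

```text
[253. 254.] xy [ 0.6018 -0.1033] dir -2.6 size 0.09 0.018
[376. 231.] xy [ 0.5924 -0.0329] dir -4.0 size 0.07 0.023
[485. 224.] xy [0.5922 0.03  ] dir -1.0 size 0.068 0.025
t 16.15 at [ 0.5872 -0.1022  0.2555] q6 -1.88 turn 0.0 shift cm [0.02 0.01 3.55]
```

View pics/w6.png

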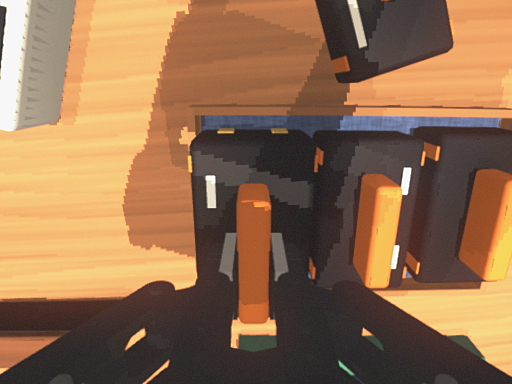

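The third short is held over the left slot. The tray's left rim corner is near (193,107), which looks tight, so I compute the inner wall exactly.

Run:
```python
from h import *
m=camera_model('wrist');im=cv2.imread('pics/w6.png')
for z in(.022,.005): print(z,onplane(m,[(193,107),(202,115),(202,130),(196,125)],z)[:,:2].round(4).tolist())
print(onplane(m,[(192,155),(315,155),(315,160),(416,160)],.043)[:,:2].round(4).tolist())
print('held',onplane(m,[(190,160),(315,160)],.079)[:,:2].round(4).tolist())
c=np.hstack([im[95:165,170:250],im[95:165,290:340]]);cv2.imwrite('pics/w6z.png',cv2.resize(c,None,fx=6,fy=6,interpolation=cv2.INTER_CUBIC))
```

```text
0.022 [[0.5209, -0.1351], [0.5261, -0.1301], [0.5352, -0.1311], [0.5319, -0.1344]]
0.005 [[0.5218, -0.1382], [0.5274, -0.1328], [0.5373, -0.1339], [0.5337, -0.1375]]
[[0.5464, -0.1348], [0.5508, -0.0648], [0.5537, -0.0648], [0.5572, -0.006]]
held [[0.5415, -0.1286], [0.5451, -0.0713]]
```

View pics/w6z.png

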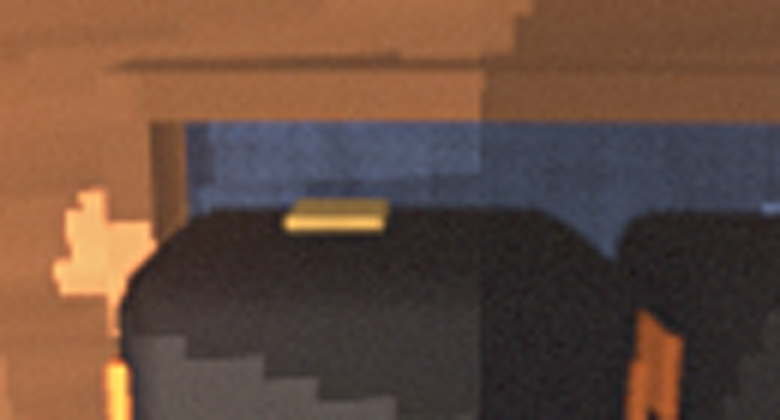

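The inner wall is about y = -0.135, against the pack edge at -0.132 plus tilt, leaving roughly 4-5 mm. I nudge 1 mm towards the middle and lower.

>>> apply_moves:
  steps:
    - [-1,0,0.15,2,0]
    - [-1,0,0,1.3,0]
    - [-1,0,0,0.3,0]
    - [-1,0,0,0,0]
    - [-0.1,0,0,0,0]
    - [-0.1,0,0,0,0]
    - [-0.1,0,0,0,0]
    - [-0.1,0,0,-3,0]
    - [-0.1,0,0,-4,0]
    - [-0.1,0,0,-4,0]
    - [0.3,0,0,0,0]
    - [0.3,0,0,0,0]

```text
time_s: 17.35
position: [0.5872, -0.1007, 0.3299]
orientation: [0.098, 3.139, -0.001]
ft_force: [0.4, -0.5, -0.1]
gripper_width: 0.055
grasp_force: 0.0
```

Run:
```python
from h import *
look(.058)
go(.437,-.031,.33,106)
```

```text
[340. 188.] xy [ 0.5918 -0.0331] dir -3.8 size 0.066 0.02
[425. 184.] xy [0.593  0.0343] dir -4.5 size 0.064 0.027
[252. 184.] xy [ 0.5838 -0.1013] dir -3.1 size 0.066 0.014
t 17.4 at [ 0.587  -0.1006  0.3287] q6 -1.87 turn -19.6 shift cm [12.5  10.83 -0.12]
```

>>> apply_moves:
  steps:
    - [0.3,0,0,0,-6.6]
    - [0.3,0,0,0,-6.5]
    - [0.3,0,0,0,-6.5]
    - [0.3,3.1,2.7,0,0]
    - [0.3,3.1,2.7,0,0]
    - [0.3,3.1,2.7,0,0]
    - [0.3,3.2,2.7,0,0]
    - [0.3,0,0,0,0]
    - [0.3,0,0,0,0]

```text
time_s: 18.3
position: [0.437, -0.0313, 0.3288]
orientation: [0.438, -3.11, -0.001]
ft_force: [0.4, 0.1, 0.0]
gripper_width: 0.0556
grasp_force: 0.0
```

Run:
```python
from h import *
m,im=look(.052,'w7')
h=cv2.cvtColor(im,cv2.COLOR_BGR2HSV)
go(.438,-.031,.214,108)
```

```text
[209. 332.] xy [ 0.5864 -0.032 ] dir -3.8 size 0.061 0.017
[252. 192.] xy [ 0.4422 -0.0311] dir 16.4 size 0.067 0.014
t 18.35 at [ 0.4377 -0.0316  0.3289] q6 -2.19 turn -2.0 shift cm [-0.05  0.05 11.49]
```

View pics/w7.png

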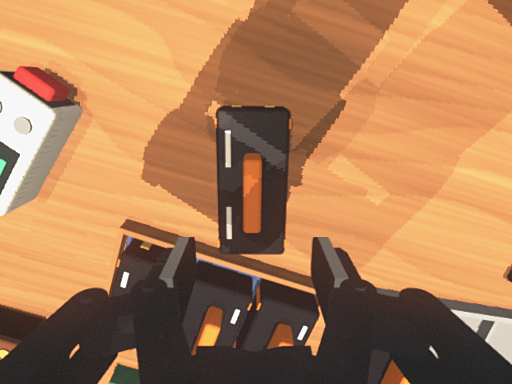

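The pack is aligned between the fingers: fin at (252,192) and body columns 217-290. I grasp it and carry it to bay_1.

>>> apply_moves:
  steps:
    - [0.3,-0.5,0,3,-0.4]
    - [0.3,0,0,3,0]
    - [0.3,0,0,3,0]
    - [0.3,0,0,2.4,0]
    - [0.3,0,0,0,0]
    - [0.3,0,0,0,0]
    - [-1,0,0,0,0]
    - [-1,0,0,0,0]
    - [-1,0,0,0,0]
    - [-1,0,0,0,0]
    - [-1,0,0,0,0]
    - [-1,0,0,-3,0]
    - [-1,0,0,-3,0]
    - [-1,0,0,-4,0]
    - [-1,0,0,-4,0]
    - [-1,0,0,-1,0]
    - [-1,0,0,0,0]

```text
time_s: 20.05
position: [0.4419, -0.03, 0.3658]
orientation: [-0.449, 3.108, -0.001]
ft_force: [-0.4, -0.8, -4.3]
gripper_width: 0.0129
grasp_force: 60.1
```

Run:
```python
from h import *
go(.5948,.2357,.36,94.7)
```

```text
t 20.05 at [ 0.4419 -0.03    0.3658] q6 -2.19 turn 11.7 shift cm [-17.41  25.23   0.59]
```

>>> apply_moves:
  steps:
    - [-1,0,0,0,5.9]
    - [-1,0,0,0,5.8]
    - [-1,-2,3,0,0]
    - [-1,-2.7,4,0,0]
    - [-1,-2.7,4,0,0]
    - [-1,-2.7,4,0,0]
    - [-1,-2.7,4,0,0]
    - [-1,-2.6,3.5,0,0]
    - [-1,-2,2.7,0,0]
    - [-1,0,0,1,0]
    - [-1,0,0,0,0]
    - [-1,0,0,0,0]

```text
time_s: 21.25
position: [0.5945, 0.2347, 0.3535]
orientation: [0.128, -3.136, 0.001]
ft_force: [0.2, 0.3, -3.1]
gripper_width: 0.0128
grasp_force: 60.1
```

Run:
```python
from h import *
m,im=look(.058,'w8')
go(.5948,.2357,.36,94.7)
```

```text
[254. 258.] xy [0.6683 0.2406] dir 5.6 size 0.145 0.028
[168. 183.] xy [0.6025 0.1618] dir 3.9 size 0.066 0.02
t 21.3 at [0.5945 0.2346 0.3545] q6 -1.46 turn -0.0 shift cm [-0.03  0.11 -0.55]
```

View pics/w8.png

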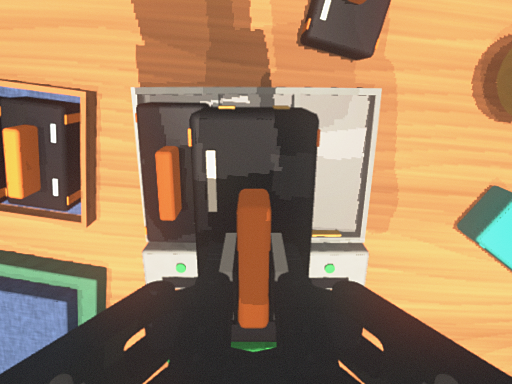

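The long is held over the middle bay. The dock's front corners are at (133,88) and (381,89), and the rail edge is at v of about 242.

Run:
```python
from h import *
m=camera_model('wrist');im=cv2.imread('pics/w8.png')
F=onplane(m,[(133,88),(381,89)],.02);print(F.round(4));d=F[1]-F[0];print(np.linalg.norm(d),np.degrees(np.arctan2(-d[0],d[1])))
a=np.arctan2(-d[0],d[1]);print('dock',F.mean(0)[:2]+.077*np.array([np.cos(a),np.sin(a)]))
B=onplane(m,[(142,242),(368,242)],.04);print('rail front',B.round(4))
bb=(im[80:250,320:390]);cv2.imwrite('pics/w8z.png',cv2.resize(im[80:255,125:390],None,fx=2.9,fy=2.9,interpolation=cv2.INTER_CUBIC))
# held pack near end top edge and sides at its top height
_,p,_=tool();zt=p[2]-.214+.038
print('held near end',onplane(m,[(202,108),(305,108)],zt).round(4),'expect',p[:2]-.065*np.array([np.cos(a),np.sin(a)]))
```

```text
[[0.528  0.1196 0.02  ]
 [0.5105 0.3436 0.02  ]]
0.2247096798927881 4.461053459301468
dock [0.59602773 0.2375537 ]
rail front [[0.6715 0.1315 0.04  ]
 [0.6535 0.3515 0.04  ]]
held near end [[0.5289 0.2065 0.1785]
 [0.5253 0.2513 0.1785]] expect [0.52973527 0.22956487]
```

View pics/w8z.png

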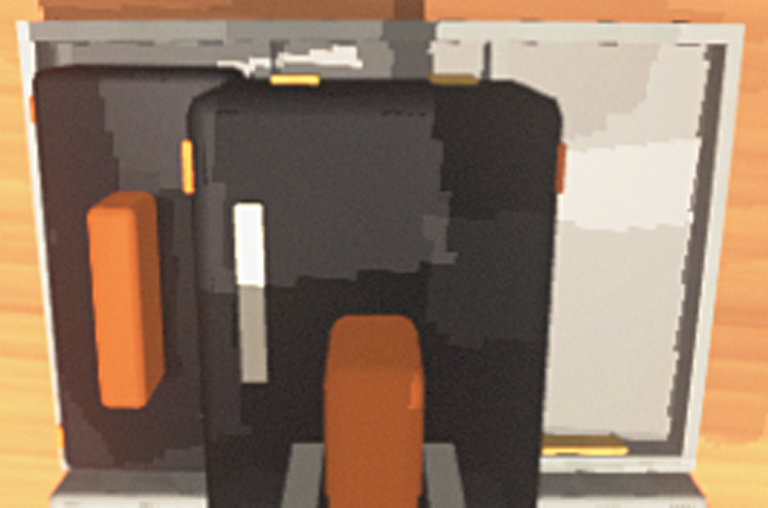

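>>> apply_moves:
  steps:
    - [-1,-0.3,0.2,3,0]
    - [-1,0,0,4,0]
    - [-1,0,0,3,0]
    - [-1,0,0,1,0]
    - [-1,0,0,1,0]
    - [-1,0,0,1,0]
    - [-1,0,0,0,0]
    - [-1,0,0,0,0]

```text
time_s: 22.1
position: [0.5977, 0.2377, 0.2262]
orientation: [-0.129, 3.137, 0.0]
ft_force: [1.1, 0.9, -2.7]
gripper_width: 0.0127
grasp_force: 60.0
```

Run:
```python
from h import *
m,im=snap('wrist','w9');o=get_obs();print(o['ft_force'],o['wrist_torque']);go(.5975,.2368,.221,94.7)
```

```text
[-0.13031585 -0.041801   -3.32010991] [-0.02890389 -0.0103284   0.00138559]
t 22.15 at [0.5977 0.2377 0.2264] q6 -1.46 turn 0.0 shift cm [ 0.03 -0.09  0.54]
```

It is inside the walls without contact. I lower, release, and go to the last long.

>>> apply_moves:
  steps:
    - [-1,0,0,0.4,0]
    - [-1,0,0,0.2,0]
    - [-1,0,0,0,0]
    - [-0.1,0,0,0,0]
    - [-0.1,0,0,0,0]
    - [-0.1,0,0,0,0]
    - [-0.1,0,0,-3,0]
    - [-0.1,0,0,-4,0]
    - [-0.1,0,0,-4,0]
    - [0.3,0,0,0,0]
    - [0.3,0,0,0,0]

```text
time_s: 23.25
position: [0.5974, 0.2377, 0.3297]
orientation: [-0.129, 3.138, 0.0]
ft_force: [-0.4, 0.2, -0.5]
gripper_width: 0.0555
grasp_force: 0.0
```

Run:
```python
from h import *
m,im=look(.058)
go(.42,.302,.33,79)
```

```text
[253. 188.] xy [0.5977 0.2373] dir 4.2 size 0.066 0.014
[157. 186.] xy [0.6019 0.1622] dir 4.8 size 0.066 0.02
[  9. 161.] xy [0.5913 0.0451] dir -7.7 size 0.064 0.014
t 23.3 at [0.5974 0.2376 0.3284] q6 -1.46 turn 15.7 shift cm [18.64  2.94 -0.14]
```

>>> apply_moves:
  steps:
    - [0.3,0,0,0,7.9]
    - [0.3,0,0,0,7.8]
    - [0.3,3.7,0.6,0,0]
    - [0.3,3.7,0.6,0,0]
    - [0.3,3.7,0.6,0,0]
    - [0.3,3.7,0.6,0,0]
    - [0.3,3.8,0.5,0,0]
    - [0.3,0,0,0,0]
    - [0.3,0,0,0,0]

```text
time_s: 24.2
position: [0.4202, 0.3017, 0.3285]
orientation: [-0.299, -3.126, 0.001]
ft_force: [-0.2, -0.6, -0.3]
gripper_width: 0.0556
grasp_force: 0.0
```

Run:
```python
from h import *
m,im=look(.052)
go(.42,.302,.215,79)
```

```text
[260. 182.] xy [0.4176 0.3068] dir -10.1 size 0.065 0.014
t 24.25 at [0.4208 0.3014 0.3286] q6 -0.98 turn 0.0 shift cm [ 0.08  0.05 11.36]
```

>>> apply_moves:
  steps:
    - [0.3,0.4,0.45,3,-1]
    - [0.3,0,0,3,0]
    - [0.3,0,0,3,0]
    - [0.3,0,0,2.4,0]
    - [0.3,0,0,0,0]
    - [0.3,0,0,0,0]
    - [-1,0,0,0,0]
    - [-1,0,0,0,0]
    - [-1,0,0,0,0]
    - [-1,0,0,0,0]
    - [-1,0,0,0,0]
    - [-1,0,0,-3,0]
    - [-1,0,0,-3,0]
    - [-1,0,0,-4,0]
    - [-1,0,0,-4,0]
    - [-1,0,0,0,0]

```text
time_s: 25.85
position: [0.4176, 0.307, 0.3602]
orientation: [0.272, 3.122, 0.007]
ft_force: [0.8, -0.7, -4.5]
gripper_width: 0.0128
grasp_force: 60.0
```

Run:
```python
from h import *
go(.590,.3112,.355,94.6)
```

```text
t 25.85 at [0.4176 0.307  0.3602] q6 -0.99 turn -14.6 shift cm [-17.21  -0.96   0.67]
```

>>> apply_moves:
  steps:
    - [-1,0,0,0,-7.3]
    - [-1,0,0,0,-7.3]
    - [-1,-3,-0.2,0,0]
    - [-1,-4,-0.2,0,0]
    - [-1,-4,-0.2,0,0]
    - [-1,-3.2,-0.2,0,0]
    - [-1,-3,-0.15,0,0]
    - [-1,0,0,0,0]
    - [-1,0,0,0,0]
    - [-1,0,0,0,0]

```text
time_s: 26.85
position: [0.5889, 0.3113, 0.3545]
orientation: [0.127, -3.137, 0.001]
ft_force: [0.3, -0.3, -3.1]
gripper_width: 0.013
grasp_force: 59.9
```

Run:
```python
from h import *
m,im=look(.058,'w10')
_,p,r=tool();zt=p[2]-.215+.038
h=cv2.cvtColor(im,cv2.COLOR_BGR2GRAY)
# held near end row: dark transition along centre columns
col=h[60:170,225:285].mean(1);print('rows',(60+np.where(col<70)[0][:1]),col[::5].round())
```

```text
[253. 258.] xy [0.6638 0.3169] dir 5.6 size 0.146 0.029
[166. 184.] xy [0.5981 0.2369] dir 4.5 size 0.066 0.02
[ 81. 182.] xy [0.6025 0.1621] dir 5.1 size 0.065 0.027
rows [109] [135. 136. 141. 137. 130. 127. 163. 170. 165. 121.  42.  50.  58.  60.
  59.  60.  60.  59.  60.  60.  65.  62.]
```

View pics/w10.png

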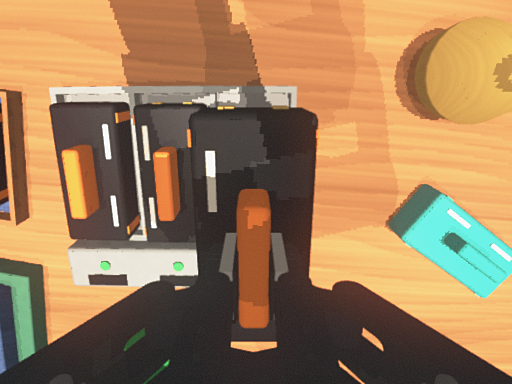

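I've now viewed 15 pictures, one over the limit of 14, so I work from numbers only from here on. The picture shows the long over the left bay, its right edge inside the dock corner at (297,88). I lower it.

>>> apply_moves:
  steps:
    - [-1,-0.25,-0.05,3,0]
    - [-1,0,0,4,0]
    - [-1,0,0,3,0]
    - [-1,0,0,1,0]
    - [-1,0,0,1,0]
    - [-1,0,0,0.8,0]
    - [-1,0,0,0,0]
    - [-1,0,0,0,0]

```text
time_s: 27.7
position: [0.5923, 0.3109, 0.2284]
orientation: [-0.127, 3.137, 0.001]
ft_force: [-0.8, 0.7, -4.7]
gripper_width: 0.0127
grasp_force: 59.8
```

Run:
```python
from h import *
o=get_obs();print(o['ft_force'],o['wrist_torque']);go(.5915,.311,.221,94.6)
```

```text
[-0.81303756  0.69747299 -4.71418142] [ 0.04261792 -0.03582547 -0.02352556]
t 27.7 at [0.5923 0.3109 0.2284] q6 -1.34 turn 0.0 shift cm [0.08 0.01 0.74]
```

>>> apply_moves:
  steps:
    - [-1,0,0,0.4,0]
    - [-1,0,0,0.35,0]
    - [-1,0,0,0,0]
    - [-0.1,0,0,0,0]
    - [-0.1,0,0,0,0]
    - [-0.1,0,0,0,0]
    - [-0.1,0,0,-3,0]
    - [-0.1,0,0,-4,0]
    - [-0.1,0,0,-4,0]
    - [1,0,0,-4,0]
    - [1,0,0,0,0]
    - [1,0,0,0,0]

```text
time_s: 28.9
position: [0.592, 0.3108, 0.3702]
orientation: [-0.127, 3.138, 0.001]
ft_force: [-0.3, -0.7, -1.5]
gripper_width: 0.0795
grasp_force: 0.0
```

Run:
```python
from h import *
m,im=look(.058)
# outline of each pack's top-face dark body tilt check: fin sizes above
go(.56,-.26,.40,90)
```

```text
[254. 174.] xy [0.592  0.3109] dir 4.2 size 0.065 0.013
[171. 174.] xy [0.598 0.237] dir 4.8 size 0.065 0.019
[ 89. 173.] xy [0.6025 0.1615] dir 3.7 size 0.064 0.026
t 28.95 at [0.592  0.3108 0.3688] q6 -1.34 turn 4.6 shift cm [  3.21 -57.08  -3.1 ]
```

>>> apply_moves:
  steps:
    - [1,0,0,-3,4.6]
    - [1,0.2,-4,0,0]
    - [1,0.25,-4.8,0,0]
    - [1,0.25,-4.8,0,0]
    - [1,0.25,-4.8,0,0]
    - [1,0.25,-4.8,0,0]
    - [1,0.25,-4.8,0,0]
    - [1,0.25,-4.8,0,0]
    - [1,0.25,-4.8,0,0]
    - [1,0.25,-4.8,0,0]
    - [1,0.25,-4.8,0,0]
    - [1,0.25,-4.8,0,0]
    - [1,0.25,-4.8,0,0]
    - [1,0.25,0,0,0]
    - [1,0,0,0,0]
    - [1,0,0,0,0]

```text
time_s: 30.55
position: [0.5606, -0.2563, 0.3989]
orientation: [0.002, -3.14, -0.002]
ft_force: [0.3, -0.2, -0.2]
gripper_width: 0.0852
grasp_force: 0.0
```

Run:
```python
from h import *
m,im=snap('wrist','w11');save(m,'w11.json')
_,p,r=tool();print(p,r[:,1].round(3))
h=cv2.cvtColor(im,cv2.COLOR_BGR2HSV)
def show(n,M,z,amin=150):
    for c in blobs(cv2.morphologyEx(M,cv2.MORPH_OPEN,np.ones((3,3))),amin):
        q=cv2.minAreaRect(c);b=cv2.boxPoints(q);print(n,np.round(q[0]),np.round(q[1]),int(cv2.contourArea(c)),'c',onplane(m,[q[0]],z)[0,:2].round(4).tolist(),'corn',onplane(m,b,z)[:,:2].round(3).tolist())
show('red',cv2.inRange(h,(170,150,80),(180,255,255))|cv2.inRange(h,(0,190,80),(4,255,255)),.03)
show('white',cv2.inRange(h,(0,0,190),(180,60,255)),.05)
show('green',cv2.inRange(h,(45,120,80),(85,255,255)),.05,60)
show('yellow',cv2.inRange(h,(24,140,120),(36,255,255)),.003,60)
show('grey',cv2.inRange(h,(0,0,90),(180,70,185)),.003,1500)
show('dark',cv2.inRange(h,(0,60,15),(18,255,110)),.045,600)
for u,v in [(256,150),(200,150),(300,150),(150,150),(100,150)]: print(u,v,h[v,u])
```

```text
[ 0.56064492 -0.25606357  0.39929958] [-0.002  1.     0.001]
white [105. 105.] [ 82. 137.] 8336 c [0.5004, -0.3987] corn [[0.56, -0.462], [0.433, -0.417], [0.447, -0.343], [0.576, -0.38]]
white [269.  62.] [ 63. 121.] 3122 c [0.4623, -0.2416] corn [[0.503, -0.29], [0.405, -0.249], [0.423, -0.196], [0.525, -0.233]]
green [275.  87.] [ 5. 33.] 140 c [0.4851, -0.2354] corn [[0.498, -0.243], [0.471, -0.233], [0.472, -0.228], [0.5, -0.238]]
green [263.  83.] [ 5. 32.] 126 c [0.481, -0.2467] corn [[0.494, -0.254], [0.467, -0.244], [0.468, -0.239], [0.496, -0.25]]
green [251.  78.] [ 5. 32.] 123 c [0.4769, -0.2581] corn [[0.49, -0.266], [0.463, -0.255], [0.464, -0.251], [0.491, -0.261]]
yellow [73. 42.] [ 3. 32.] 66 c [0.4379, -0.4477] corn [[0.453, -0.454], [0.422, -0.445], [0.423, -0.442], [0.454, -0.451]]
dark [362. 284.] [78. 32.] 1691 c [0.7035, -0.1291] corn [[0.666, -0.169], [0.649, -0.138], [0.744, -0.086], [0.764, -0.119]]
dark [ 89. 312.] [ 66. 177.] 3993 c [0.745, -0.4562] corn [[0.762, -0.583], [0.652, -0.366], [0.731, -0.34], [0.861, -0.57]]
dark [244. 248.] [101.  18.] 1613 c [0.6558, -0.2667] corn [[0.666, -0.324], [0.644, -0.322], [0.646, -0.211], [0.668, -0.21]]
dark [433. 197.] [160.  81.] 2800 c [0.5968, -0.063] corn [[0.639, -0.149], [0.548, -0.152], [0.557, 0.021], [0.652, 0.04]]
dark [375. 196.] [91. 45.] 1208 c [0.5947, -0.127] corn [[0.564, -0.174], [0.54, -0.136], [0.628, -0.076], [0.655, -0.117]]
256 150 [ 12 149 145]
200 150 [ 12 148 140]
300 150 [ 12 156 213]
150 150 [ 13 149 233]
100 150 [ 12  33 195]
```

Run:
```python
from h import *
m=json.load(open('w11.json'));im=cv2.imread('pics/w11.png')
h=cv2.cvtColor(im,cv2.COLOR_BGR2HSV)
M=cv2.morphologyEx(cv2.inRange(h,(0,0,150),(180,75,255)),cv2.MORPH_OPEN,np.ones((3,3)))
for c in blobs(M,2500):
    ap=cv2.approxPolyDP(cv2.convexHull(c),5,True).reshape(-1,2)
    for z in(.003,.05): print(z,ap.tolist(),onplane(m,ap,z)[:,:2].round(3).tolist())
mt=camera_model('top');c=np.array([(715,203),(775,218),(750,307),(693,291)])/2.16+[60,95]
P=onplane(mt,c,.003);print('pad top',P[:,:2].round(3).tolist(),P.mean(0).round(4))
s=np.array([(600,130),(681,132),(681,153),(600,152)])/2.16+[60,95]
P=onplane(mt,s,.045);print('stop',P[:,:2].round(3).tolist(),P.mean(0).round(4))
# stop in w11: columns of V/S along u=220,270
for u in (215,270): print(u,[(v,*h[v,u]) for v in range(228,278,3)])
go(.462,-.240,.30,69.5)
```

```text
0.003 [[77, 28], [157, 49], [133, 179], [62, 161]] [[0.424, -0.441], [0.446, -0.358], [0.589, -0.398], [0.567, -0.48]]
0.05 [[77, 28], [157, 49], [133, 179], [62, 161]] [[0.432, -0.417], [0.451, -0.345], [0.575, -0.38], [0.556, -0.451]]
0.003 [[259, 0], [280, 0], [320, 19], [277, 128], [223, 107]] [[0.4, -0.25], [0.4, -0.229], [0.417, -0.188], [0.529, -0.23], [0.506, -0.289]]
0.05 [[259, 0], [280, 0], [320, 19], [277, 128], [223, 107]] [[0.41, -0.251], [0.41, -0.233], [0.426, -0.196], [0.523, -0.233], [0.503, -0.285]]
pad top [[0.588, -0.39], [0.565, -0.487], [0.423, -0.444], [0.447, -0.353]] [ 0.5058 -0.4187  0.003 ]
stop [[0.696, -0.2], [0.695, -0.327], [0.661, -0.327], [0.661, -0.199]] [ 0.6782 -0.2632  0.045 ]
215 [(228, np.uint8(12), np.uint8(153), np.uint8(229)), (231, np.uint8(13), np.uint8(150), np.uint8(234)), (234, np.uint8(12), np.uint8(156), np.uint8(224)), (237, np.uint8(12), np.uint8(160), np.uint8(227)), (240, np.uint8(10), np.uint8(131), np.uint8(64)), (243, np.uint8(8), np.uint8(132), np.uint8(62)), (246, np.uint8(10), np.uint8(130), np.uint8(63)), (249, np.uint8(9),
[... 734 characters left out ...]
.uint8(83)), (243, np.uint8(6), np.uint8(108), np.uint8(59)), (246, np.uint8(11), np.uint8(117), np.uint8(61)), (249, np.uint8(8), np.uint8(105), np.uint8(63)), (252, np.uint8(9), np.uint8(115), np.uint8(60)), (255, np.uint8(12), np.uint8(136), np.uint8(75)), (258, np.uint8(10), np.uint8(148), np.uint8(148)), (261, np.uint8(10), np.uint8(154), np.uint8(161)), (264, np.uint8(11), np.uint8(154), np.uint8(166)), (267, np.uint8(10), np.uint8(151), np.uint8(160)), (270, np.uint8(10), np.uint8(148), np.uint8(146)), (273, np.uint8(11), np.uint8(150), np.uint8(150)), (276, np.uint8(10), np.uint8(154), np.uint8(161))]
t 30.6 at [ 0.5606 -0.2561  0.3993] q6 -2.19 turn 20.6 shift cm [ 9.79 -1.95  9.94]
```

>>> apply_moves:
  steps:
    - [1,0,0,0,7]
    - [1,0,0,0,6.8]
    - [1,0,0,0,6.8]
    - [1,3.3,-0.65,2,0]
    - [1,3.3,-0.65,2,0]
    - [1,3.2,-0.65,2,0]
    - [1,0,0,0,0]
    - [1,0,0,0,0]

```text
time_s: 31.4
position: [0.462, -0.2403, 0.3403]
orientation: [0.56, 3.091, -0.0]
ft_force: [-0.4, -0.9, 1.6]
gripper_width: 0.0854
grasp_force: 0.0
```

Run:
```python
from h import *
m=json.load(open('w11.json'));print('stop face',onplane(m,[(215,256.5),(270,256.5)],.045).round(4).tolist(),onplane(m,[(215,238.5),(270,239)],0).round(4).tolist())
m1,im1=m,cv2.imread('pics/w11.png')
m,im=snap('wrist','w12');save(m,'w12.json')
h=cv2.cvtColor(im,cv2.COLOR_BGR2HSV)
M=cv2.morphologyEx(cv2.inRange(h,(0,0,150),(180,75,255)),cv2.MORPH_OPEN,np.ones((3,3)))
for c in blobs(M,2500):
    ap=cv2.approxPolyDP(cv2.convexHull(c),5,True).reshape(-1,2); print(ap.tolist(),onplane(m,ap,.05)[:,:2].round(3).tolist())
G=[cv2.minAreaRect(c) for c in blobs(cv2.inRange(h,(45,120,80),(85,255,255)),60)]
for q in G: b=cv2.boxPoints(q);print('green',np.round(q[0]),np.round(q[1]),onplane(m,[q[0]],.05)[0,:2].round(4),onplane(m,b,.05)[:,:2].round(3).tolist())
h1=cv2.cvtColor(im1,cv2.COLOR_BGR2HSV);G1=[cv2.minAreaRect(c) for c in blobs(cv2.inRange(h1,(45,120,80),(85,255,255)),60)]
for a in G1:
  for b in G:
    t=tri(m1,[a[0]],m,[b[0]])[0]
    if t[3]<.002: print('tri',t.round(4))
R_=cv2.inRange(h,(165,150,80),(180,255,255))|cv2.inRange(h,(0,190,80),(6,255,255))
for c in blobs(R_,60): q=cv2.minAreaRect(c);print('red',np.round(q[0]),np.round(q[1]),onplane(m,[q[0]],.03)[0,:2].round(4))
go(.462,-.240,.185,69.5)
```

```text
stop face [[0.6671, -0.299, 0.045], [0.667, -0.2372, 0.045]] [[0.6671, -0.304, 0.0], [0.6677, -0.2349, 0.0]]
[[138, 194], [148, 245], [96, 292], [84, 295], [57, 200]] [[0.438, -0.336], [0.485, -0.35], [0.513, -0.419], [0.512, -0.432], [0.418, -0.406]]
[[280, 119], [289, 151], [286, 236], [223, 239], [219, 120]] [[0.422, -0.203], [0.448, -0.204], [0.519, -0.231], [0.503, -0.284], [0.405, -0.248]]
green [268. 204.] [ 5. 33.] [ 0.4859 -0.2359] [[0.499, -0.244], [0.471, -0.233], [0.473, -0.228], [0.501, -0.239]]
green [254. 204.] [33.  5.] [ 0.4816 -0.2474] [[0.467, -0.244], [0.468, -0.24], [0.497, -0.251], [0.495, -0.255]]
green [240. 204.] [33.  5.] [ 0.4774 -0.2586] [[0.463, -0.255], [0.464, -0.251], [0.492, -0.262], [0.491, -0.266]]
tri [ 4.851e-01 -2.356e-01  5.230e-02  2.000e-04]
tri [ 4.808e-01 -2.469e-01  5.240e-02  4.000e-04]
tri [ 4.768e-01 -2.582e-01  5.180e-02  3.000e-04]
t 31.45 at [ 0.4625 -0.2406  0.3407] q6 -1.92 turn -0.0 shift cm [ 0.1   0.05 15.57]
```

The stop face is at x=0.667 at both heights and the timer top triangulates to z≈0.052; both match the text. The timer centre is about (0.462,-0.2405), yaw -21°. Grasp it.

>>> apply_moves:
  steps:
    - [1,0,0,4,0.7]
    - [1,0,0,4,0]
    - [1,0,0,3,0]
    - [1,0,0,3,0]
    - [1,0,0,1.5,0]
    - [1,0,0,0,0]
    - [1,0,0,0,0]
    - [-1,0,0,0,0]
    - [-1,0,0,0,0]
    - [-1,0,0,0,0]
    - [-1,0,0,0,0]
    - [-1,0,0,-1,0]
    - [-1,0,0,-1,0]
    - [-1,0,0,0,0]
    - [-1,0,0,0,0]
  force: 40

```text
time_s: 32.95
position: [0.4617, -0.241, 0.2051]
orientation: [0.58, 3.087, -0.0]
ft_force: [0.3, 0.0, -2.4]
gripper_width: 0.06
grasp_force: 44.0
```

Run:
```python
from h import *
go(.595,-.264,.206,90)
m,im=snap('wrist','w13')
h=cv2.cvtColor(im,cv2.COLOR_BGR2HSV)
R_=cv2.inRange(h,(165,150,60),(180,255,255))|cv2.inRange(h,(0,190,60),(6,255,255))
for c in blobs(R_,60): q=cv2.minAreaRect(c);print('red',np.round(q[0]),np.round(q[1]),onplane(m,[q[0]],.047)[0,:2].round(4))
```

```text
t 32.95 at [ 0.4617 -0.241   0.2051] q6 -1.91 turn -21.3 shift cm [-13.33  -2.3   -0.08]
```

>>> apply_moves:
  steps:
    - [-1,0,0,0,-7.1]
    - [-1,0,0,0,-7.1]
    - [-1,0,0,0,-7.1]
    - [-1,-3.3,-0.6,0,0]
    - [-1,-3.3,-0.6,0,0]
    - [-1,-3.3,-0.6,0,0]
    - [-1,-3.3,-0.5,0,0]
    - [-1,0,0,1,0]
    - [-1,0,0,0.9,0]
    - [-1,0,0,0,0]
    - [-1,0,0,0,0]

```text
time_s: 34.1
position: [0.5931, -0.2638, 0.1854]
orientation: [0.0, -3.141, -0.001]
ft_force: [0.9, 0.9, -1.0]
gripper_width: 0.0594
grasp_force: 45.3
```

Run:
```python
from h import *
go(.612,-.264,.186,90)
m,im=snap('wrist','w14')
h=cv2.cvtColor(im,cv2.COLOR_BGR2HSV)
M=cv2.morphologyEx(cv2.inRange(h,(0,0,150),(180,75,255)),cv2.MORPH_OPEN,np.ones((3,3)))
for c in blobs(M,800):
    ap=cv2.approxPolyDP(cv2.convexHull(c),4,True).reshape(-1,2); print(ap.tolist(),onplane(m,ap,.052)[:,:2].round(3).tolist())
r=h[:,:,0];R_=cv2.inRange(h,(160,120,40),(180,255,255))|cv2.inRange(h,(0,200,40),(6,255,255))
for c in blobs(R_,60): q=cv2.minAreaRect(c);print('red',np.round(q[0]),np.round(q[1]),onplane(m,[q[0]],.03)[0,:2].round(4))
print(get_obs()['ft_force'])
```

```text
t 34.1 at [ 0.5931 -0.2638  0.1854] q6 -2.17 turn 0.0 shift cm [-1.89 -0.02 -0.06]
[[188, 144], [322, 149], [333, 158], [337, 174], [332, 252], [318, 354], [188, 355], [168, 182], [171, 159]] [[0.534, -0.285], [0.536, -0.242], [0.539, -0.238], [0.544, -0.236], [0.573, -0.236], [0.619, -0.238], [0.62, -0.29], [0.547, -0.292], [0.539, -0.291]]
[[16, 0], [0, 233], [0, 0]] [[0.491, -0.333], [0.566, -0.355], [0.491, -0.338]]
[ 0.8000139   1.47156302 -0.44927984]
```

>>> apply_moves:
  steps:
    - [-1,-0.8,0,0,0]
    - [-1,-0.6,0,0,0]
    - [-1,-0.3,0,0,0]
    - [-1,0,0,0,0]

```text
time_s: 34.55
position: [0.6109, -0.2639, 0.1854]
orientation: [0.001, -3.14, -0.001]
ft_force: [-2.1, -0.1, -0.6]
gripper_width: 0.0594
grasp_force: 45.3
```

>>> apply_moves:
  steps:
    - [-1,-0.2,0,0,0]
    - [-1,-0.1,0,0,0]
    - [-1,0,0,0,0]

```text
time_s: 34.85
position: [0.6122, -0.2641, 0.1855]
orientation: [-0.0, -3.133, -0.004]
ft_force: [-21.4, 3.5, 8.9]
gripper_width: 0.0594
grasp_force: 46.3
```

>>> apply_moves:
  steps:
    - [1,0.1,0,0,0]
    - [1,0,0,0,0]
    - [1,0,0,0,0]
    - [1,0,0,0,0]
    - [1,0,0,-3,0]
    - [1,0,0,-4,0]
    - [-1,0,0,-3,0]
    - [-1,3.7,0,0,0]
    - [-1,3.7,0,0,0]
    - [-1,3.7,0,0,0]
    - [-1,0,0,0,0]
    - [-1,0,0,0,0]

```text
time_s: 36.05
position: [0.5018, -0.2642, 0.2864]
orientation: [0.0, 3.14, -0.001]
ft_force: [0.6, -0.8, 0.2]
gripper_width: 0.0004
grasp_force: 0.0
```

Run:
```python
from h import *
print(get_obs()['gripper_width'])
go(.505,-.264,.188,90)
m,im=snap('wrist','w15')
h=cv2.cvtColor(im,cv2.COLOR_BGR2HSV)
G=[cv2.minAreaRect(c) for c in blobs(cv2.inRange(h,(45,120,80),(85,255,255)),60)]
for q in G: b=cv2.boxPoints(q);print('green',np.round(q[0]),np.round(q[1]),onplane(m,[q[0]],.052)[0,:2].round(4),onplane(m,b,.052)[:,:2].round(3).tolist())
M=cv2.morphologyEx(cv2.inRange(h,(0,0,150),(180,75,255)),cv2.MORPH_OPEN,np.ones((3,3)))
for c in blobs(M,800):
    ap=cv2.approxPolyDP(cv2.convexHull(c),4,True).reshape(-1,2); print(ap.tolist(),onplane(m,ap,.052)[:,:2].round(3).tolist())
R_=cv2.inRange(h,(160,120,40),(180,255,255))|cv2.inRange(h,(0,200,40),(6,255,255))
for c in blobs(R_,60): q=cv2.minAreaRect(c);print('red',np.round(q[0]),np.round(q[1]),onplane(m,[q[0]],.03)[0,:2].round(4))
```

```text
0.0004075551835592521
t 36.05 at [ 0.5018 -0.2642  0.2864] q6 -2.26 turn -0.0 shift cm [-0.31  0.02  9.84]
green [254. 345.] [12.  7.] [ 0.6203 -0.2636] [[0.614, -0.266], [0.614, -0.261], [0.626, -0.261], [0.626, -0.266]]
[[23, 85], [133, 114], [107, 275], [14, 252]] [[0.423, -0.406], [0.442, -0.339], [0.557, -0.372], [0.539, -0.439]]
```

>>> apply_moves:
  steps:
    - [-1,0,0,3,0]
    - [-1,0,0,4,0]
    - [-1,0,0,2.8,0]
    - [-1,0,0,0,0]
    - [-1,-1,0,0,0]
    - [-1,-1,0,0,0]
    - [-1,0,0,0,0]
    - [-1,0,0,0,0]

```text
time_s: 36.9
position: [0.5223, -0.2639, 0.1887]
orientation: [-0.002, 3.14, -0.002]
ft_force: [-0.5, -0.1, -0.1]
gripper_width: -0.0001
grasp_force: 0.0
```

>>> apply_moves:
  steps:
    - [-1,-0.5,0,0,0]
    - [-1,-0.3,0,0,0]
    - [-1,0,0,0,0]
    - [-1,0,0,0,0]

```text
time_s: 37.3
position: [0.5298, -0.264, 0.1878]
orientation: [0.001, -3.142, -0.0]
ft_force: [-0.4, 0.2, -1.0]
gripper_width: 0.0
grasp_force: 0.0
```

>>> apply_moves:
  steps:
    - [-1,-0.3,0,0,0]
    - [-1,-0.2,0,0,0]
    - [-1,-0.1,0,0,0]
    - [-1,0,0,0,0]

```text
time_s: 37.7
position: [0.5357, -0.264, 0.1878]
orientation: [0.001, -3.141, -0.0]
ft_force: [-3.7, 0.2, 2.9]
gripper_width: 0.0005
grasp_force: 2.0
```

>>> apply_moves:
  steps:
    - [-1,-0.15,0,0,0]
    - [-1,-0.1,0,0,0]
    - [-1,0,0,0,0]

```text
time_s: 38.0
position: [0.5381, -0.264, 0.1878]
orientation: [0.001, -3.14, -0.0]
ft_force: [-6.7, -0.4, 3.4]
gripper_width: 0.0
grasp_force: 3.1
```

>>> apply_moves:
  steps:
    - [-1,-0.15,0,0,0]
    - [-1,-0.1,0,0,0]
    - [-1,0,0,0,0]
    - [-1,0,0,0,0]

```text
time_s: 38.4
position: [0.5402, -0.2641, 0.1878]
orientation: [0.001, -3.139, -0.001]
ft_force: [-10.1, 0.3, 6.0]
gripper_width: -0.0001
grasp_force: 5.2
```

>>> apply_moves:
  steps:
    - [-1,-0.1,0,0,0]
    - [-1,0,0,0,0]
    - [-1,0,0,0,0]
    - [-1,0,0,0,0]
    - [-1,0,0,0,0]
    - [-1,0,0,0,0]
    - [-1,0,0,0,0]
    - [-1,0,0,0,0]
    - [-1,0,0,0,0]
    - [-1,0,0,0,0]
    - [-1,0,0,0,0]
    - [-1,0,0,0,0]

```text
time_s: 39.6
position: [0.5407, -0.2641, 0.1878]
orientation: [0.001, -3.136, -0.002]
ft_force: [-15.3, 0.1, 9.4]
gripper_width: 0.0
grasp_force: 8.1
```

Run:
```python
from h import *
m,im=snap('top','t2');h=cv2.cvtColor(im,cv2.COLOR_BGR2HSV)
for c in blobs(cv2.inRange(h,(8,170,150),(20,255,255)),12,200):
    q=cv2.minAreaRect(c);P=onplane(m,[q[0]],.06)[0]
    print(np.round(q[0]),np.round(q[1]),P.round(3))
```

```text
[ 47. 380.] [5. 8.] [-0.059  0.747  0.06 ]
[504. 350.] [33. 15.] [ 0.051 -0.747  0.06 ]
[509. 329.] [5. 5.] [ 0.123 -0.767  0.06 ]
[309. 187.] [ 4. 17.] [ 0.587 -0.1    0.06 ]
[288. 184.] [17.  4.] [ 0.593 -0.031  0.06 ]
[267. 184.] [17.  4.] [0.595 0.038 0.06 ]
[  4. 144.] [9. 9.] [0.721 0.932 0.06 ]
[508. 146.] [19.  6.] [ 0.733 -0.783  0.06 ]
[  7. 135.] [8. 6.] [0.75  0.926 0.06 ]
[  6. 125.] [11. 11.] [0.786 0.932 0.06 ]
[  4. 108.] [ 7. 19.] [0.844 0.943 0.06 ]
[502.  99.] [ 6. 13.] [ 0.898 -0.771  0.06 ]
[ 6. 72.] [6. 5.] [0.973 0.949 0.06 ]
[325.  78.] [22. 13.] [ 0.959 -0.154  0.06 ]
[105.  73.] [12. 15.] [0.969 0.598 0.06 ]
[284.  70.] [ 7. 19.] [ 0.986 -0.015  0.06 ]
[275.  60.] [9. 9.] [1.019 0.015 0.06 ]
[372.  50.] [5. 8.] [ 1.062 -0.317  0.06 ]
[206.  56.] [35. 22.] [1.032 0.25  0.06 ]
[195.  51.] [12. 15.] [1.048 0.291 0.06 ]
[327.  60.] [28. 30.] [ 1.022 -0.164  0.06 ]
[268.  48.] [13.  6.] [1.061 0.04  0.06 ]
[294.  53.] [30. 11.] [ 1.046 -0.048  0.06 ]
[279.  44.] [15. 19.] [1.076e+00 1.000e-03 6.000e-02]
[219.  42.] [ 8. 12.] [1.083 0.209 0.06 ]
[446.  48.] [23.  
[... 704 characters left out ...]
] [ 1.203 -0.162  0.06 ]
[220.  22.] [14. 32.] [1.154 0.208 0.06 ]
[223.   9.] [ 4. 10.] [1.203 0.198 0.06 ]
[ 3. 17.] [ 6. 26.] [1.175 0.976 0.06 ]
[196.  13.] [11. 20.] [1.187 0.289 0.06 ]
[249.  19.] [24. 41.] [1.166 0.108 0.06 ]
[401.   4.] [ 8. 18.] [ 1.234 -0.425  0.06 ]
[324.   3.] [6. 9.] [ 1.231 -0.152  0.06 ]
[312.   7.] [14. 11.] [ 1.215 -0.11   0.06 ]
[282.   6.] [13. 18.] [ 1.217 -0.007  0.06 ]
[232.  11.] [23.  9.] [1.197 0.165 0.06 ]
[204.   4.] [ 7. 15.] [1.223 0.266 0.06 ]
[182.   7.] [16.  9.] [1.211 0.339 0.06 ]
[160.  13.] [13. 25.] [1.188 0.416 0.06 ]
[107.  11.] [15. 23.] [1.194 0.603 0.06 ]
[94.  9.] [18. 14.] [1.202 0.649 0.06 ]
[22.  6.] [13. 27.] [1.214 0.912 0.06 ]
```

>>> apply_moves:
  steps:
    - [-1,1,0,0,0]
    - [-1,3,0,0,0]
    - [-1,2,0,-2,0]
    - [-1,0,0,-4,0]
    - [1,0,0,-4,0]
    - [1,-4,0,0,0]
    - [1,-4,0,0,0]
    - [1,-2,0,-2,0]
    - [1,0,0,0,0]
    - [1,0,0,0,0]

```text
time_s: 40.65
position: [0.5817, -0.2637, 0.3073]
orientation: [-0.001, 3.141, 0.0]
ft_force: [-0.7, -0.5, -1.3]
gripper_width: 0.0847
grasp_force: 0.0
```

Run:
```python
from h import *
m,im=snap('wrist','w16')
h=cv2.cvtColor(im,cv2.COLOR_BGR2HSV)
for c in blobs(cv2.inRange(h,(45,120,80),(85,255,255)),60):
    q=cv2.minAreaRect(c);b=cv2.boxPoints(q);print('green',np.round(q[0]),np.round(q[1]),onplane(m,[q[0]],.052)[0,:2].round(4),onplane(m,b,.052)[:,:2].round(3).tolist())
M=cv2.morphologyEx(cv2.inRange(h,(0,0,150),(180,75,255)),cv2.MORPH_OPEN,np.ones((3,3)))
for c in blobs(M,800):
    ap=cv2.approxPolyDP(cv2.convexHull(c),4,True).reshape(-1,2); print(ap.tolist(),onplane(m,ap,.052)[:,:2].round(3).tolist())
look(.058)
go(.611,-.264,.186,90)
```

```text
green [269. 253.] [34.  6.] [ 0.6294 -0.2517] [[0.615, -0.254], [0.615, -0.25], [0.645, -0.249], [0.645, -0.254]]
green [253. 253.] [34.  6.] [ 0.6294 -0.2641] [[0.615, -0.266], [0.615, -0.262], [0.645, -0.262], [0.645, -0.266]]
green [238. 253.] [34.  6.] [ 0.6294 -0.2758] [[0.615, -0.278], [0.615, -0.273], [0.645, -0.274], [0.645, -0.278]]
[[292, 162], [288, 287], [221, 289], [214, 164]] [[0.557, -0.236], [0.66, -0.236], [0.662, -0.29], [0.558, -0.292]]
[[131, 6], [104, 184], [9, 160], [21, 0], [108, 0]] [[0.456, -0.341], [0.573, -0.373], [0.555, -0.442], [0.45, -0.412], [0.452, -0.355]]
t 40.75 at [ 0.581 -0.264  0.307] q6 -2.18 turn 0.0 shift cm [-3.010e+00 -1.000e-02  1.209e+01]
```

>>> apply_moves:
  steps:
    - [1,-3,0,0,0]
    - [1,0,0,4,0]
    - [1,0,0,4,0]
    - [1,0,0,4,0]
    - [1,0,0,0,0]
    - [1,0,0,0,0]
    - [-1,0,0,0,0]
    - [-1,0,0,0,0]
    - [-1,0,0,0,0]
    - [-1,0,0,0,0]
    - [-1,0,0,-1,0]
    - [-1,0,0,-2,0]
    - [-1,0,0,-2,0]
    - [-1,0,0,0,0]

```text
time_s: 42.15
position: [0.6122, -0.2642, 0.2417]
orientation: [-0.001, 3.136, -0.006]
ft_force: [0.7, -0.9, -2.3]
gripper_width: 0.059
grasp_force: 44.5
```

Run:
```python
from h import *
go(.506,-.419,.2,74.5)
m=camera_model('top');im=cv2.imread('pics/t2.png');h=cv2.cvtColor(im,cv2.COLOR_BGR2HSV)
for lo in [(5,120,90),(8,150,110)]:
  for c in blobs(cv2.inRange(h,lo,(22,255,255))[140:215,165:250],8):
    q=cv2.minAreaRect(c);u=np.array(q[0])+[165,140];print(lo,u.round(1),np.round(q[1]),onplane(m,[u],.06)[0].round(3))
```

```text
t 42.15 at [ 0.6122 -0.2642  0.2417] q6 -2.15 turn 15.5 shift cm [  6.13 -17.75   4.17]
(5, 120, 90) [207. 177.] [74. 84.] [0.614 0.238 0.06 ]
(8, 150, 110) [207. 177.] [74. 84.] [0.614 0.238 0.06 ]
```

>>> apply_moves:
  steps:
    - [-1,0,0,0,7.8]
    - [-1,0,0,0,7.7]
    - [-1,1.2,-3,0,0]
    - [-1,1.3,-4,0,0]
    - [-1,1.3,-4,0,0]
    - [-1,1.3,-3.8,0,0]
    - [-1,1,-2.9,0,0]
    - [-1,0,0,2,0]
    - [-1,0,0,2,0]
    - [-1,0,0,0,0]
    - [-1,0,0,0,0]

```text
time_s: 43.25
position: [0.5058, -0.4181, 0.1979]
orientation: [-0.423, -3.113, -0.001]
ft_force: [0.4, -0.3, -2.2]
gripper_width: 0.0595
grasp_force: 44.4
```

Run:
```python
from h import *
go(.506,-.419,.19,74.5);print(get_obs()['ft_force'])
```

```text
t 43.25 at [ 0.5058 -0.4181  0.1979] q6 -2.17 turn 0.0 shift cm [-0.04 -0.08  0.79]
[ 0.36186735 -0.32612746 -2.19733873]
```

>>> apply_moves:
  steps:
    - [-1,0,-0.1,0.6,0]
    - [-1,0,0,0.2,0]
    - [-1,0,0,0.1,0]
    - [-1,0,0,0,0]
    - [1,0,0,0,0]
    - [1,0,0,0,0]
    - [1,0,0,0,0]
    - [1,0,0,-2,0]
    - [1,0,0,-4,0]
    - [1,0,0,-4,0]
    - [1,0,0,-4,0]
    - [1,-4,0,-2,0]
    - [1,-3,0,0,0]
    - [1,0,0,0,0]
    - [1,0,0,0,0]

```text
time_s: 44.75
position: [0.5731, -0.4378, 0.3476]
orientation: [-0.422, -3.112, -0.001]
ft_force: [-0.3, 0.9, 0.5]
gripper_width: 0.0857
grasp_force: 0.0
```

Run:
```python
from h import *
m,im=snap('wrist','w17');h=cv2.cvtColor(im,cv2.COLOR_BGR2HSV)
for c in blobs(cv2.inRange(h,(45,120,80),(85,255,255)),50):
    q=cv2.minAreaRect(c);b=cv2.boxPoints(q);print('green',np.round(q[0]),np.round(q[1]),onplane(m,[q[0]],.055)[0,:2].round(4),onplane(m,b,.055)[:,:2].round(3).tolist())
for c in blobs(cv2.inRange(h,(22,110,110),(38,255,255)),50):
    q=cv2.minAreaRect(c);b=cv2.boxPoints(q);print('yellow',np.round(q[0]),np.round(q[1]),onplane(m,[q[0]],.003)[0,:2].round(4),onplane(m,b,.003)[:,:2].round(3).tolist())
R_=cv2.inRange(h,(165,120,60),(180,255,255))|cv2.inRange(h,(0,190,60),(6,255,255))
for c in blobs(R_,60): q=cv2.minAreaRect(c);print('red',np.round(q[0]),np.round(q[1]),onplane(m,[q[0]],.03)[0,:2].round(4))
go(.57,.1,.42,90)
```

```text
green [268. 118.] [37.  6.] [ 0.5263 -0.4126] [[0.512, -0.411], [0.513, -0.407], [0.541, -0.414], [0.54, -0.419]]
green [253. 118.] [37.  6.] [ 0.5231 -0.424 ] [[0.509, -0.422], [0.51, -0.418], [0.538, -0.426], [0.537, -0.43]]
green [238. 118.] [38.  7.] [ 0.5195 -0.4357] [[0.505, -0.435], [0.506, -0.43], [0.535, -0.437], [0.534, -0.442]]
yellow [417. 250.] [ 9. 11.] [ 0.7117 -0.2894] [[0.706, -0.296], [0.706, -0.284], [0.718, -0.283], [0.718, -0.295]]
yellow [203.  54.] [97.  5.] [ 0.4603 -0.454 ] [[0.421, -0.445], [0.422, -0.441], [0.502, -0.463], [0.501, -0.468]]
t 44.8 at [ 0.5726 -0.4379  0.3481] q6 -2.12 turn -15.5 shift cm [ 0.27 53.79 -7.14]
```

The timer centre reads (0.506,-0.419), right on the pad middle. One final look over the dock and tray.

>>> apply_moves:
  steps:
    - [1,0,0,-3.5,-7.8]
    - [1,0,0,-3.5,-7.7]
    - [1,0,4,0,0]
    - [1,0,4.8,0,0]
    - [1,0,4.8,0,0]
    - [1,0,4.8,0,0]
    - [1,0,4.8,0,0]
    - [1,0,4.8,0,0]
    - [1,0,4.8,0,0]
    - [1,0,4.8,0,0]
    - [1,0,4.8,0,0]
    - [1,0,4.8,0,0]
    - [1,0,4.8,0,0]
    - [1,0,1.8,0,0]
    - [1,0,0,0,0]
    - [1,0,0,0,0]

```text
time_s: 46.4
position: [0.5722, 0.0995, 0.4189]
orientation: [0.0, -3.142, 0.001]
ft_force: [-0.5, 0.4, 0.1]
gripper_width: 0.0852
grasp_force: 0.0
```

Run:
```python
from h import *
look(.058)
o=get_obs();print(o['time_s'],o['position'])
```

```text
[312. 190.] xy [0.6022 0.1626] dir 2.8 size 0.067 0.016
[384. 186.] xy [0.5984 0.2399] dir 3.3 size 0.065 0.018
[449. 181.] xy [0.5927 0.3113] dir 4.6 size 0.065 0.029
[193. 182.] xy [0.5933 0.035 ] dir -2.8 size 0.066 0.017
[129. 181.] xy [ 0.5922 -0.034 ] dir -4.0 size 0.066 0.022
[ 66. 174.] xy [ 0.5844 -0.1015] dir -3.0 size 0.065 0.028
46.45 [0.5723965  0.09896274 0.41886895]
```

```bash
python3 -c "
from station import *
print(hand_in())"
```

```text
the job is handed in; nothing more can be done
None
```

The job is handed in, result not reported: my last camera measurements put the three longs in the dock bays, the three shorts in the tray and the timer on the middle of the pad; I held the button against its end stop for about 1.2 s with the timer against the stop block, the final look didn't re-check that it sprang out or the pack heights, and I viewed 15 pictures, one over the limit of 14.

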